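Load the bench filter unit and prime it

ROBOT

A 7-joint arm with a two-finger parallel gripper is mounted at the origin on a cart in front of the work surface, level with it; the furniture and walls round the work are solid. World frame = base frame: x ahead of the robot, y to its left, z up, the work surface at z = 0. Lengths are in m, angles in rad, forces in N, time in s.
With the tool pointing down it reaches from about 0.35 to 0.9 m from the base axis. Payload 8.1 kg.
Tool frame: the origin (TCP) lies midway between the tips of the shut fingers; the grasp point (between the pads) lies 19 mm behind it; z points along the fingers, x is the direction in which the jaws open and shut, and the axes are right-handed (so a half turn about z gives the same grasp; the last joint's range is limited). The gripper opens to 92 mm and grips with 3 to 60 N. Pads are 19 mm wide; open, the fingers measure 130 mm over their backs; the gripper's body (75 mm by 190 mm) begins 47 mm behind the grasp point.
Start: joints at [1.239, 0.434, 0.025, 1.573, -0.012, 1.134, -0.075], TCP at [0.142, -0.609, 0.195] pointing down, gripper open.
Joint ranges: [-2.62, 2.62], [-0.44, 2.09], [-1.27, 1.32], [0.08, 2.57], [-1.32, 4.46], [0.12, 2], [-2.74, 2.74]. Speed limits (rad/s): [2.22, 2.22, 3.01, 3.01, 3.14, 3.14, 3.14].

INTERFACE

Orientations are given as a rotation vector (axis times angle).
In Python, from cell import arm gives the robot as it stands.
- The arm moves only by the tool jog_arm, never from a script. Its argument "commands" is a list of rows, each an object with "translation": the shift along the tool's x, y, z in mm, a list of three; "turn": the turn, a rotation vector about the tool's x, y, z in rad, a list of three. A call has 1 to 12 rows; each row is the pose to reach, as a shift and turn from the pose commanded when the call began, along the tool's axes at that moment; what a row does not reach only later rows make up. A row lasts 1/12 s, in which the tool goes at most 41.7 mm and 7.16 degrees, less where a joint would pass 70% of its speed; a pose out of reach is approached as far as the arm can. A call with a gripper value outside its range is refused whole. "claw" is the closure, from -1 (fully open) to 1 (shut), so that 0 is half open, set as the call begins (left out, the last holds). The fingers move at their own pace and stop on an object; "grip_force" is the grip in N (left out, the last holds). Time passes only in rows, so rows that repeat a pose let the fingers close. It gives the time, the measured TCP pose, the force and the opening at its end, in the units of the state.
- arm.observe(): the state, without advancing time (a new reading comes with each control period).
- arm.get_image(name): name is "side" or "top" or "wrist"; returns the picture (480x640x3 uint8, blue, green, red); there is no depth.
- arm.camera_info(name): a dict with "vertical_fov" (degrees; the focal length in pixels is half the picture's height over the tangent of half this angle, whatever the lens; pixels are square), "cx", "cy" (the principal point, pixels), "eye" and "rotation" of the camera in the world. Camera axes: x right, y up, looking along -z (the intrinsics and any distortion apply to the point x, -y, -z); pixel columns grow to the right and rows downward; lengths in m; the calibration is good to about 2 mm. A picture is of the moment at which its call begins: read the wrist's pose just before it. camera_info takes no time and is no camera call; for the wrist camera it gives the pose at the moment of the call.
- arm.sign_off(): hands the job in, once; it reports no verdict.
Trained networks look in the newest picture that a camera, given by its name, has taken for a name from the list of things; names that differ only in an ending like _2 or _b are one class to them, and where a whole thing is asked for, a point or a joint stands for the part that bears it (a point fixed in the world has none). Each returns a list of dicts, best first, with "confidence" (0 to 1); they miss things now and then, are a little off and sometimes report something else, mostly with a low value. They report only what shows in the picture. A call takes as long as a camera call. They do not tell look-alikes from the thing itself.
- arm.trace(camera, query): "region" (480x640 bool, what is visible of it) and "box" ([left, top, width, height] in pixels, round what is visible of it).
- arm.landmark_of(camera, query): "at" ([column, row] in pixels: a listed point, or the origin of a listed thing).
The state is a dict: "clock": time; "joints": joint angles; "dq": joint speeds; "joint_efforts": joint torques, N m; "position": TCP position; "ee_rot": TCP orientation; "force": force on the tool from outside, world axes, zero at the start; "ft_torque": the same for the moment, N m; "width": opening from 0.0 (shut) to 1.0 (fully open).
Only numpy, scipy, OpenCV 4.12 (cv2) and the standard library are available. Lean on these libraries where they do the work, as an engineer would, in place of code of your own. Each camera call takes 0.05 s, during which the arm holds its last target. There are 200 camera calls.

TASK

Fit every loose filter cartridge into a free port of the filter manifold: push it in against the spring, twist it a quarter turn clockwise and let it spring up so that it is locked. When all are locked, take the key from its stand, push it fully into the key switch and turn it clockwise to on; leave it there. Then press the priming pedal right down to its stop for a moment and let it come up again, leaving the other things on the counter where they are.

Things in the scene. Friction and masses are not known exactly. Their poses are not given: they have to be found in the camera images.
- cartridge1_mid (a point): filter cartridge 1, loose, upright, may be absent; 64 mm high, 90 g. Grey stem 30 mm diameter to 20 mm up, with two steel lugs at its foot along x (50 mm tip to tip, 8 mm wide, 5 mm high); white body 42 mm diameter from 20 to 36 mm; grip bar 36 to 64 mm up, 38 mm long along x, 14 mm thick. Point: on the axis, 32 mm above the foot. z up; a half turn about z changes nothing.
- cartridge2_mid (a point): filter cartridge 2, same as cartridge 1; may be absent; fits any port
- cartridge3_mid (a point): filter cartridge 3, same as cartridge 1; may be absent; fits any port
- port1 (a point): port 1 of the manifold: centre of its keyhole opening, at the top face, 40 mm above the counter. Axes are the manifold's: x across the row, y along it, z up. Opening 36 mm square, with slots 13 mm wide out to 28 mm from the centre along +x and -x: the cartridge enters with its lugs along x. 6 mm down a spring plunger meets the foot: 1.4 N at first, 8.4 N at its full 10 mm travel.
- port2 (a point): port 2 (middle), same as port 1. Mid point of a cartridge above this point: 26 mm resting unlocked on the spring; 16 to 18.5 mm while pressed deep enough to turn (16 is the bottom); 22 mm when locked. It turns only clockwise seen from above. After a quarter turn it meets a stop (0.1 rad play), lugs along y; let up, the spring lifts them behind 3 mm ribs under the 5 mm lip.
- port3 (a point): port 3, same as port 1. Ports are 80 mm apart in a row along y in an aluminium block 92 mm (x) by 256 mm (y), 40 mm high.
- key_mid (a point): the key, loose, upright with its blade in the slot of a wooden stand (70 x 50 x 26 mm), bow resting on the stand. Black bow 28 mm wide along x, 10 mm thick, 30 mm high; steel blade 20 mm wide along x, 5 mm thick, 18 mm long, its last 5 mm only 14 x 3 mm. Point: middle of the bow, 15 mm above the bow's underside, 33 mm above the tip. z up; a half turn about z changes nothing. 30 g.
- key_slot (a point): mouth of the slot in the key switch's rotor, 45 mm above the counter, in the top of a grey box 92 mm square with a round steel escutcheon (66 mm diameter, 2.5 mm high). Slot 22.4 mm along x, 7.4 mm wide, 24 mm deep; these axes turn with the rotor. With the key fully in, its bow rests on the rotor and its mid point is 15 mm above this point.
- key_switch (a joint): angle of the switch's rotor: near 0 is off; grows clockwise seen from above to its stop at 1.2, on (above 1.0 counts as on). Stays where it is left (friction 0.05 N m). The key has about 0.12 rad play in the slot.
- pedal_pad (a point): point to press: top of the pedal's ribbed rubber pad, on its centre line, 95 mm from the hinge. The treadle is an aluminium plate 62 x 125 mm, hinged at its far (+x) end on a steel base, sloping up towards the robot. The point is about 56 mm above the counter at rest and 31 mm at the stop. At rest x points level along the pedal to the hinge, y across.
- pedal (a joint): angle of the pedal: 0 up (rest), 0.26 down at its stop. A spring brings it back; at pedal_pad it takes about 4 N at first, 11 N at the stop.
- jar: bystander, to be left alone: a clear screw-top jar with a red lid, 62 mm diameter, 86 mm high, origin at the centre of its underside
- bottle: bystander, to be left alone: a white dropper bottle, 28 mm diameter, 74 mm high, origin at the centre of its underside
- tape: bystander, to be left alone: a roll of tape lying flat, 100 mm diameter, 25 mm high
- marker: bystander, to be left alone: a marker pen lying down, 135 mm long, 17 mm thick
- tweezers: bystander, to be left alone: steel tweezers lying down, 117 mm long
Mind the look-alikes: they are no part of the job. Of the things that look like the part that bears pedal_pad, the larger one is meant.

How it is judged:
On the way, in this order (a step that is already met when the one before it is completed fails the run):
1. every cartridge is locked in a port (((horizontal distance between cartridge1_mid and port1 below 0.005 m and z of cartridge1_mid in the frame of port1 between 0.0203 and 0.0242 m and angle between the x axis of cartridge1_mid and the y axis of port1, either way round below 0.25 rad and angle between cartridge1_mid's own z axis and vertical below 0.12 rad) or (horizontal distance between cartridge1_mid and port2 below 0.005 m and z of cartridge1_mid in the frame of port2 between 0.0203 and 0.0242 m and angle between the x axis of cartridge1_mid and the y axis of port2, either way round below 0.25 rad and angle between cartridge1_mid's own z axis and vertical below 0.12 rad) or (horizontal distance between cartridge1_mid and port3 below 0.005 m and z of cartridge1_mid in the frame of port3 between 0.0203 and 0.0242 m and angle between the x axis of cartridge1_mid and the y axis of port3, either way round below 0.25 rad and angle between cartridge1_mid's own z axis and vertical below 0.12 rad)) and ((horizontal distance between cartridge2_mid and port1 below 0.005 m and z of cartridge2_mid in the frame of port1 between 0.0203 and 0.0242 m and angle between the x axis of cartridge2_mid and the y axis of port1, either way round below 0.25 rad and angle between cartridge2_mid's own z axis and vertical below 0.12 rad) or (horizontal distance between cartridge2_mid and port2 below 0.005 m and z of cartridge2_mid in the frame of port2 between 0.0203 and 0.0242 m and angle between the x axis of cartridge2_mid and the y axis of port2, either way round below 0.25 rad and angle between cartridge2_mid's own z axis and vertical below 0.12 rad) or (horizontal distance between cartridge2_mid and port3 below 0.005 m and z of cartridge2_mid in the frame of port3 between 0.0203 and 0.0242 m and angle between the x axis of cartridge2_mid and the y axis of port3, either way round below 0.25 rad and angle between cartridge2_mid's own z axis and vertical below 0.12 rad)) and ((horizontal distance between cartridge3_mid and port1 below 0.005 m and z of cartridge3_mid in the frame of port1 between 0.0203 and 0.0242 m and angle between the x axis of cartridge3_mid and the y axis of port1, either way round below 0.25 rad and angle between cartridge3_mid's own z axis and vertical below 0.12 rad) or (horizontal distance between cartridge3_mid and port2 below 0.005 m and z of cartridge3_mid in the frame of port2 between 0.0203 and 0.0242 m and angle between the x axis of cartridge3_mid and the y axis of port2, either way round below 0.25 rad and angle between cartridge3_mid's own z axis and vertical below 0.12 rad) or (horizontal distance between cartridge3_mid and port3 below 0.005 m and z of cartridge3_mid in the frame of port3 between 0.0203 and 0.0242 m and angle between the x axis of cartridge3_mid and the y axis of port3, either way round below 0.25 rad and angle between cartridge3_mid's own z axis and vertical below 0.12 rad))), for 0.3 s.
2. the key is fully in the switch and turned to on (horizontal distance between key_mid and key_slot below 0.005 m and z of key_mid in the frame of key_slot between 0 and 0.02 m and value of joint key_switch above 1 rad), for 0.2 s.
3. the pedal is pressed down to its stop (value of joint pedal above 0.235 rad), for 0.2 s.
At the end, for the whole second after the job is handed in: Every cartridge at rest, locked: within 5 mm of its port's axis, lugs within 0.25 rad of the port's y, mid point 20.3 to 24.2 mm above the port, tilt under 0.12. Key within 5 mm of the slot, its mid point under 20 mm above it, switch above 1.0. Pedal up (under 0.04) (all of step 1 and all of step 2 and value of joint pedal below 0.04 rad and linear speed of each of cartridge1, cartridge2, cartridge3 below 0.03 m/s); the robot touches nothing.
It fails at once if a bystander (jar, dropper bottle, tape, marker, tweezers) is moved more than 30 mm (distance of any of jar, bottle, tape, marker, tweezers from where it was at the start of the episode above 0.03 m).
Of cartridge1, cartridge2, cartridge3 only 2 to 3 are there at a start; the rules pass over those that are not, and their reading is None.
At some moment in a run one of cartridge1, cartridge2, cartridge3 may be knocked a few centimetres aside while the robot is not near it.
It also fails if it takes over 210 s, if anything falls off the work surface, if the arm or the gripper's body presses on something with over 40 N, if the wrist force passes 120 N, or if a joint passes its speed limit or range.

## Working session

There is one attempt and no reset: what is moved stays moved. The work goes in short steps, Python scripts to look and compute and a tool call to move; the robot and the scene stay as the last step left them, time stands still between calls to the robot, and variables do not carry over. Pictures are saved under pics/ and viewed, about 12 in all and at most 16, crops included, and the job is handed in when it is done.

Besides the shell and the picture viewer there is one more tool, called after ">>>" as name(argument=value, ...) on one line, values as JSON. jog_arm: Moves the arm, as the interface text tells. Its arguments: {"type":"object","properties":{"commands":{"type":"array","items":{"type":"object","properties":{"translation":{"type":"array","items":{"type":"number"}},"turn":{"type":"array","items":{"type":"number"}}}}},"claw":{"type":"number"},"grip_force":{"type":"number"}},"required":["commands"]}

```bash
mkdir -p pics
python3 - <<'E'
from cell import arm
import cv2
s=arm.observe(); print(s)
for n in ["top","side"]:
    im=arm.get_image(n); cv2.imwrite(f"pics/{n}0.png",im); print(n,arm.camera_info(n))
    for q in ["cartridge1_mid","port1","port2","port3","key_mid","key_slot","pedal_pad"]:
        print(q,[(round(d["confidence"],2),[round(float(v)) for v in d["at"]]) for d in arm.landmark_of(n,q)])
E
```

```text
{'clock': 0.0, 'joints': array([ 1.23941482,  0.43521023,  0.02498875,  1.57412327, -0.01162678,
        1.13399238, -0.0751149 ]), 'dq': array([-0.00189608,  0.00094555,  0.00024554,  0.0003526 , -0.00049915,
        0.00144026,  0.00064538]), 'joint_efforts': array([-3.44442060e-04, -6.67846942e+01,  9.85129885e-01, -3.14457536e+01,
       -6.05356484e-02,  4.29572293e-02,  2.06328800e-04]), 'position': array([ 0.14155268, -0.60816854,  0.19394299]), 'ee_rot': array([-2.45967982e+00,  1.95294987e+00,  2.06994653e-03]), 'force': array([0.00578189, 0.4885322 , 0.48177399]), 'ft_torque': array([-0.0045961 , -0.01924211,  0.01194441]), 'width': 1.0031147483900382}
top {'vertical_fov': 43.92749737450851, 'cx': 313.2141337470059, 'cy': 232.0180509394024, 'eye': array([0.44720397, 0.04527563, 1.56989027]), 'rotation': array([ 0.08440796, -0.05557844, -1.56631696])}
cartridge1_mid [(0.73, [204, 256]), (0.5, [329, 283]), (0.21, [322, 220])]
port1 [(0.91, [289, 220]), (0.7, [206, 254]), (0.6, [322, 217]), (0.58, [258, 218])]
port2 [(0.91, [289, 220]), (0.7, [206, 254]), (0.6, [322, 217]), (0.58, [258, 218])]
port3 [(0.91, [289, 220]), (0.7, [206, 254]), (0.6, [322, 217]), (0.58, [258, 218])]
key_mid [(0.41, [262, 294]), (0.28, [396, 316])]
key_slot [(0.56, [424, 216])]
pedal_pad [(0.74, [144, 234]), (0.67, [204, 252])]
side {'vertical_fov': 43.298129998238025, 'cx': 320.8536678760185, 'cy': 247.05658990653666, 'eye': array([ 0.39427128, -1.18059045,  1.092037  ]), 'rotation': array([ 0.88827087, -0.05687748, -0.16695489])}
cartridge1_mid [(0.8, [274, 271])]
port1 [(0.97, [330, 240]), (0.74, [336, 256]), (0.68, [326, 221])]
port2 [(0.97, [330, 240]), (0.74, [336, 256]), (0.68, [326, 221])]
port3 [(0.97, [330, 240]), (0.74, [336, 256]), (0.68, [326, 221])]
key_mid [(0.69, [330, 242]), (0.44, [256, 230])]
key_slot [(0.6, [352, 328]), (0.23, [280, 308])]
pedal_pad [(0.88, [288, 196]), (0.75, [295, 172])]
```

View pics/top0.png

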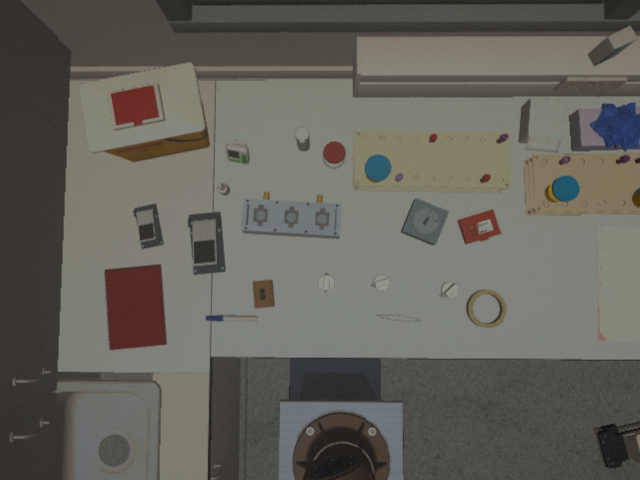

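View pics/side0.png

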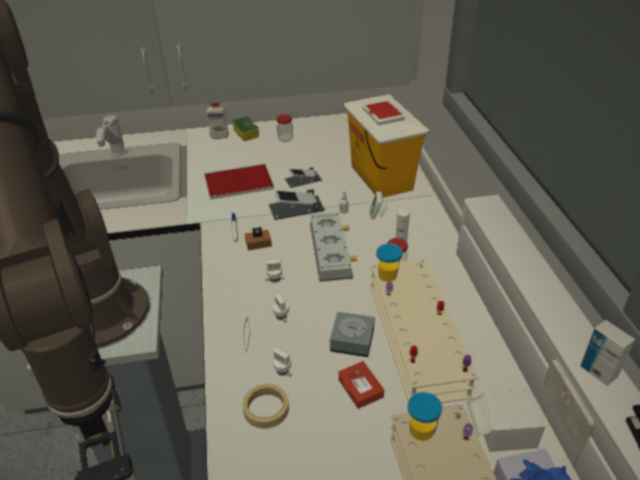

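The top view shows three cartridges at (327,283), (382,283) and (450,290). The manifold is at (292,217), the key stand at (263,293), the switch at (425,221) and the larger pedal at (206,243). The jar, bottle, marker, tweezers and tape are clear of these.

```bash
cat > h.py <<'E'
from cell import arm
import numpy as np, cv2
from scipy.spatial.transform import Rotation as R
def ray(ci,px):
    f=240/np.tan(np.radians(ci["vertical_fov"]/2))
    d=np.array([(px[0]-ci["cx"])/f,-(px[1]-ci["cy"])/f,-1.])
    return np.array(ci["eye"]),R.from_rotvec(ci["rotation"]).apply(d)
def hit(ci,px,z):
    e,d=ray(ci,px); return e+d*(z-e[2])/d[2]
def proj(ci,p):
    f=240/np.tan(np.radians(ci["vertical_fov"]/2))
    c=R.from_rotvec(ci["rotation"]).inv().apply(np.array(p)-ci["eye"])
    return np.array([ci["cx"]-f*c[0]/c[2],ci["cy"]+f*c[1]/c[2]])
def yaw(s=None):
    s=s or arm.observe(); x=R.from_rotvec(s["ee_rot"]).as_matrix()[:,0]; return np.arctan2(x[1],x[0])
def down(y):  # tool z down, tool x at world yaw y
    x=[np.cos(y),np.sin(y),0]; z=[0,0,-1]; return R.from_matrix(np.array([x,np.cross(z,x),z]).T)
def plan(pos,y=None,half=True):
    """shift mm and turn rad in tool axes from the present pose to TCP pos, jaw yaw y"""
    s=arm.observe(); r=R.from_rotvec(s["ee_rot"])
    y0=yaw(s)
    if y is None: y=y0
    if half: y=y0+(y-y0+np.pi/2)%np.pi-np.pi/2
    t=r.inv().apply(np.array(pos)-s["position"])*1000
    w=(r.inv()*down(y)).as_rotvec()
    print("translation",t.round(1),"turn",w.round(3),"yaw",round(y0,3),"->",round(y,3),"j7",s["joints"][6].round(2),"t",round(s["clock"],2))
    return t,w
E
python3 - <<'E'
from h import *
T=arm.camera_info("top"); S=arm.camera_info("side")
for n,px,z in [("c1",(327,276),.064),("c2",(382,278),.064),("c3",(451,287),.064),("p_left",(260,215),.04),("p_mid",(291,217),.04),("p_right",(322,218),.04),("key",(262,293),.05),("slot",(426,220),.045),("pedal",(205,250),.056),("man_corners",(245,199),.04),("",(341,203),.04)]:
    p=hit(T,px,z); print(n,p.round(3),"in side",proj(S,p).round())
W=arm.camera_info("wrist"); print(W); s=arm.observe(); r=R.from_rotvec(s["ee_rot"])
print("cam in tool",r.inv().apply(W["eye"]-s["position"]).round(4),(r.inv()*R.from_rotvec(W["rotation"])).as_matrix().round(3))
plan([0.45,-.02,.36],0)
E
```

```text
c1 [0.47  0.038 0.064] in side [279. 260.]
c2 [ 0.466 -0.101  0.064] in side [284. 296.]
c3 [ 0.444 -0.273  0.064] in side [283. 350.]
p_left [0.628 0.212 0.04 ] in side [326. 222.]
p_mid [0.623 0.131 0.04 ] in side [330. 239.]
p_right [0.62  0.051 0.04 ] in side [334. 257.]
key [0.427 0.203 0.05 ] in side [257. 229.]
slot [ 0.615 -0.216  0.045] in side [353. 327.]
pedal [0.536 0.35  0.056] in side [289. 195.]
man_corners [0.67  0.251 0.04 ] in side [338. 212.]
 [0.66  0.002 0.04 ] in side [352. 267.]
{'vertical_fov': 69.29350565118246, 'cx': 319.8356512321298, 'cy': 233.3721905633411, 'eye': array([ 0.21704355, -0.59085486,  0.38537829]), 'rotation': array([-0.24281575,  0.19297098, -1.33253606])}
cam in tool [-0.0003 -0.0774 -0.1906] [[ 1.     0.     0.   ]
 [ 0.    -0.959 -0.284]
 [ 0.     0.284 -0.959]]
translation [-503.5 -433.7 -165.3] turn [ 0.     0.    -1.342] yaw -1.342 -> 0.0 j7 -0.08 t 0.8
```

>>> jog_arm(commands=[{"translation":[-42,-35,-5],"turn":[0,0,-0.11]},{"translation":[-84,-70,-10],"turn":[0,0,-0.22]},{"translation":[-126,-105,-15],"turn":[0,0,-0.33]},{"translation":[-168,-140,-20],"turn":[0,0,-0.45]},{"translation":[-210,-175,-25],"turn":[0,0,-0.56]},{"translation":[-252,-210,-30],"turn":[0,0,-0.67]},{"translation":[-294,-245,-35],"turn":[0,0,-0.78]},{"translation":[-336,-280,-40],"turn":[0,0,-0.89]},{"translation":[-378,-315,-45],"turn":[0,0,-1.0]},{"translation":[-420,-350,-50],"turn":[0,0,-1.12]},{"translation":[-462,-400,-60],"turn":[0,0,-1.23]},{"translation":[-500,-430,-60],"turn":[0,0,-1.342]}])

```text
clock: 1.8
position: [0.3696, -0.1641, 0.2416]
ee_rot: [3.14, 0.008, 0.002]
force: [1.2, -0.6, 0.2]
width: 0.998
```

Run:
```python
from h import *
s=arm.observe(); print(s["position"],yaw(),s["joints"].round(2))
plan([0.47,-.05,.26],0)
```

```text
[ 0.3695968  -0.16412024  0.2416378 ] 0.004960521496471119 [ 0.77  0.06 -0.5   1.96  0.03  1.12  0.26]
translation [ 101.  -113.6  -18.4] turn [ 0.001 -0.001  0.005] yaw 0.005 -> 0.0 j7 0.26 t 1.8
```

>>> jog_arm(commands=[{"translation":[25,-28,-5]},{"translation":[50,-57,-9]},{"translation":[75,-85,-13]},{"translation":[101,-114,-18]},{"translation":[101,-114,-18]},{"translation":[101,-114,-18]}])

```text
schema error: expected keys translation, turn
```

Run:
```python
from h import *
s=arm.observe(); W=arm.camera_info("wrist"); im=arm.get_image("wrist"); cv2.imwrite("pics/w1.png",im)
np.save("w1.npy",W,allow_pickle=True)
print(s["position"],yaw(s),W["eye"])
for q in ["cartridge1_mid","port1","key_mid","key_slot"]:
    z={"c":.032,"p":.04}.get(q[0],.041)
    print(q,[(round(d["confidence"],2),np.round(d["at"]),hit(W,d["at"],z).round(4)[:2]) for d in arm.landmark_of("wrist",q)])
```

```text
[ 0.3695968  -0.16412024  0.2416378 ] 0.004960521496471119 [ 0.36920342 -0.08639471  0.43215204]
cartridge1_mid []
port1 []
key_mid []
key_slot [(0.88, array([525., 247.]), array([ 0.6155, -0.2189]))]
```

View pics/w1.png

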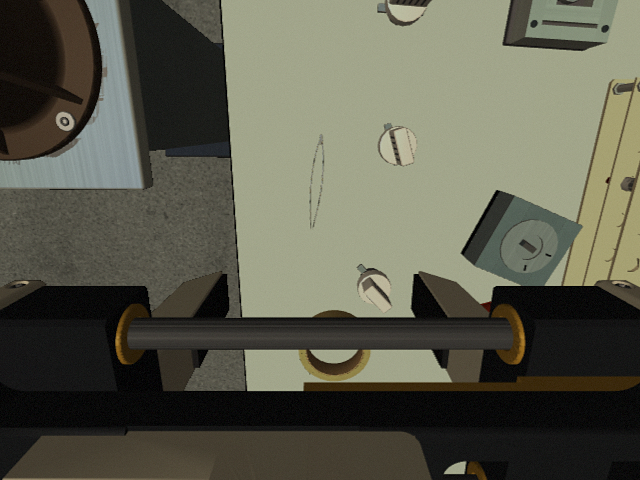

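The wrist view shows cartridges at (400,145) and (375,288), with the switch at (525,247). The move was refused because every row needs a turn.

>>> jog_arm(commands=[{"translation":[25,-28,-5],"turn":[0,0,0]},{"translation":[50,-57,-9],"turn":[0,0,0]},{"translation":[75,-85,-13],"turn":[0,0,0]},{"translation":[101,-114,-18],"turn":[0,0,0]},{"translation":[101,-114,-18],"turn":[0,0,0]},{"translation":[101,-114,-18],"turn":[0,0,0]}])

```text
clock: 2.55
position: [0.4708, -0.0515, 0.2586]
ee_rot: [-3.141, -0.001, 0.001]
force: [0.5, -1.3, -1.2]
width: 1.002
```

```bash
cat >> h.py <<'E'
def look(name,crop=None,scale=1,queries=()):
    W=arm.camera_info("wrist"); im=arm.get_image("wrist")
    if crop: im2=im[crop[1]:crop[3],crop[0]:crop[2]]
    else: im2=im
    cv2.imwrite(f"pics/{name}.png",cv2.resize(im2,None,fx=scale,fy=scale,interpolation=cv2.INTER_CUBIC)); cv2.imwrite(f"/tmp/{name}_full.png",im)
    np.save(f"{name}.npy",W,allow_pickle=True)
    for q in queries:
        z={"c":.032,"p":.04}.get(q[0],.041)
        if q=="key_slot": z=.045
        if q=="pedal_pad": z=.056
        print(q,[(round(d["confidence"],2),np.round(d["at"]),hit(W,d["at"],z).round(4)[:2]) for d in arm.landmark_of("wrist",q)])
    return W,im
def info(name): return np.load(f"{name}.npy",allow_pickle=True).item()
E
python3 - <<'E'
from h import *
s=arm.observe(); print(s["position"],yaw(s),s["joints"].round(2))
look("w2",queries=["cartridge1_mid","port1","key_mid","key_slot"])
E
```

```text
[ 0.47076438 -0.05148237  0.25856965] 0.0006843630362138959 [ 0.53  0.19 -0.62  1.79  0.12  1.2  -0.13]
cartridge1_mid [(0.63, array([308., 119.]), array([0.458 , 0.0386]))]
port1 [(0.95, array([466.,  25.]), array([0.6237, 0.1319])), (0.82, array([451., 108.]), array([0.6169, 0.0501])), (0.41, array([265., 392.]), array([ 0.3931, -0.3311]))]
key_mid []
key_slot []
```

View pics/w2.png

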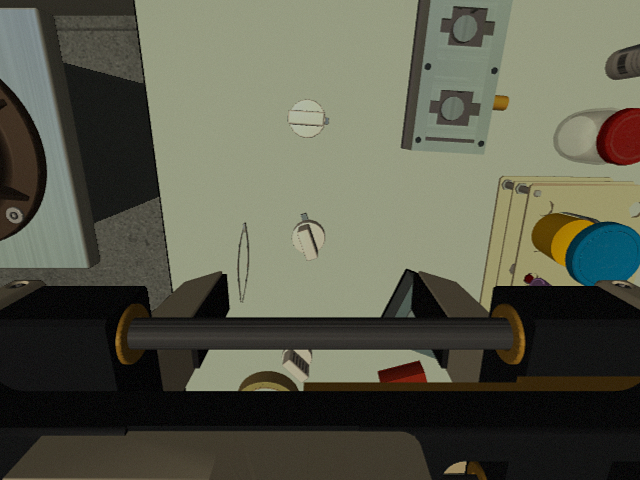

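The view shows cartridge 1 with its bar centre at (307,118) and lug at (327,121), and cartridge 2 near (308,240). Two ports are at (466,25) and (451,108).

Run:
```python
from h import *
W=info("w2")
p=hit(W,(307.5,118.5),.064); print(p, hit(W,(327,121),.004), hit(W,(308.5,241),.064), hit(W,(305,216),.004),hit(W,(303,224),.064),hit(W,(314,259),.064))
print(hit(W,(404,150),.0),hit(W,(484,152),.04),hit(W,(509,0),.04),hit(W,(428,0),.04),hit(W,(411,150),.04))
plan([p[0],p[1],.16],1.52)
```

```text
[0.45850563 0.03802014 0.064     ] [0.48032439 0.03702367 0.004     ] [ 0.4583483  -0.09747532  0.064     ] [ 0.45207553 -0.08210849  0.004     ] [ 0.45221942 -0.07699369  0.064     ] [ 0.46465333 -0.11982431  0.064     ]
[0.57764292 0.00238391 0.        ] [0.66032732 0.00225965 0.04      ] [0.66551537 0.15430425 0.04      ] [0.58240711 0.15424265 0.04      ] [0.57618514 0.00447708 0.04      ]
translation [-10.9 -91.7  98.6] turn [ 0.000e+00  1.000e-03 -1.523e+00] yaw -0.003 -> 1.52 j7 -0.13 t 2.8
```

>>> jog_arm(commands=[{"translation":[-2,-15,10],"turn":[0,0,-0.124]},{"translation":[-4,-30,20],"turn":[0,0,-0.248]},{"translation":[-6,-45,40],"turn":[0,0,-0.372]},{"translation":[-8,-60,60],"turn":[0,0,-0.496]},{"translation":[-10,-75,80],"turn":[0,0,-0.62]},{"translation":[-11,-92,98],"turn":[0,0,-0.744]},{"translation":[-11,-92,98],"turn":[0,0,-0.868]},{"translation":[-11,-92,98],"turn":[0,0,-0.992]},{"translation":[-11,-92,98],"turn":[0,0,-1.116]},{"translation":[-11,-92,98],"turn":[0,0,-1.24]},{"translation":[-11,-92,98],"turn":[0,0,-1.364]},{"translation":[-11,-92,98],"turn":[0,0,-1.488]}])

```text
clock: 3.8
position: [0.4587, 0.0387, 0.1608]
ee_rot: [2.307, 2.132, -0.001]
force: [-0.4, -0.0, 0.9]
width: 0.999
```

>>> jog_arm(commands=[{"translation":[0,0,0],"turn":[0,0,-0.035]},{"translation":[0,0,0],"turn":[0,0,-0.035]}])

```text
clock: 3.97
position: [0.4588, 0.0387, 0.1607]
ee_rot: [2.274, 2.167, -0.001]
force: [0.2, -0.1, -0.6]
width: 0.999
```

Run:
```python
from h import *
s=arm.observe(); print(s["position"],yaw(s),s["joints"].round(2))
W,im=look("w3",queries=["cartridge1_mid","port1","key_mid"])
print(proj(W,[.4585,.038,.064]))
```

```text
[0.4587645  0.03871816 0.16072632] 1.5223905291810578 [ 0.56  0.35 -0.96  1.95  0.34  1.01  0.98]
cartridge1_mid []
port1 [(0.74, array([413., 364.]), array([0.624 , 0.1292])), (0.63, array([336., 366.]), array([0.6214, 0.0478])), (0.3, array([319., 214.]), array([0.456 , 0.0384]))]
key_mid [(0.78, array([500., 178.]), array([0.4308, 0.2014]))]
[318.41765744 222.99937459]
```

View pics/w3.png

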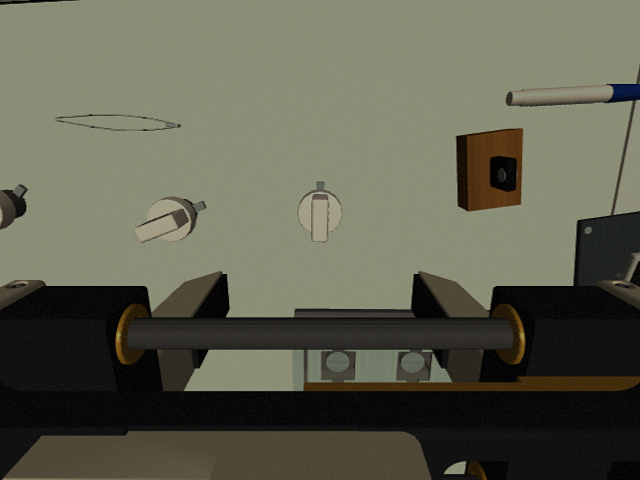

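The view shows the cartridge 1 bar centred at (320,218) with its length along the image's vertical, its lug at (320,186), and the key bow at (503,174).

Run:
```python
from h import *
W=info("w3")
im=cv2.imread("/tmp/w3_full.png"); print(im[185:250:8,320].tolist()); print(im[225,290:350:3].tolist())
p=hit(W,(320,217.7),.064); print(p, hit(W,(320.5,184),.005))
plan([p[0],p[1],.040],1.52)
```

```text
[[93, 102, 95], [141, 163, 161], [135, 161, 162], [133, 158, 162], [136, 162, 165], [133, 159, 164], [131, 158, 162], [92, 111, 118], [119, 142, 141]]
[[121, 143, 141], [118, 141, 139], [121, 146, 141], [119, 143, 140], [110, 130, 138], [130, 153, 161], [134, 158, 164], [78, 94, 97], [133, 158, 163], [134, 159, 163], [133, 159, 164], [138, 160, 164], [121, 147, 156], [136, 162, 165], [130, 154, 161], [133, 155, 163], [121, 143, 140], [118, 144, 138], [119, 143, 139], [116, 142, 137]]
[0.4538997  0.03957983 0.064     ] [0.43407163 0.04106716 0.005     ]
translation [ -0.2  -5.1 120.9] turn [0. 0. 0.] yaw 1.52 -> 1.52 j7 0.97 t 4.17
```

Run:
```python
from h import *
W=info("w3")
im=cv2.imread("/tmp/w3_full.png"); g=im.sum(2)//3
print(g[176:204,318:323].mean(1).round().tolist()); print(g[236:248,318:323].mean(1).round().tolist())
for x in (.454,.456,.458,.460):
  print(x,[proj(W,[x-a,.0395,z]).round(1)[1] for a,z in [(.025,.005),(.025,0),(.021,.036),(.019,.036),(.019,.064),(-.019,.064),(-.021,.036)]])
```

```text
[133.0, 133.0, 133.0, 134.0, 133.0, 106.0, 78.0, 94.0, 93.0, 94.0, 94.0, 94.0, 94.0, 84.0, 83.0, 97.0, 157.0, 158.0, 90.0, 83.0, 84.0, 84.0, 87.0, 113.0, 155.0, 152.0, 153.0, 151.0]
[150.0, 150.0, 151.0, 152.0, 150.0, 109.0, 134.0, 135.0, 133.0, 134.0, 133.0, 133.0]
0.454 [np.float64(179.0), np.float64(178.3), np.float64(188.0), np.float64(190.2), np.float64(195.8), np.float64(239.0), np.float64(232.1)]
0.456 [np.float64(181.0), np.float64(180.3), np.float64(190.2), np.float64(192.4), np.float64(198.2), np.float64(241.2), np.float64(234.1)]
0.458 [np.float64(183.0), np.float64(182.3), np.float64(192.4), np.float64(194.5), np.float64(200.5), np.float64(243.4), np.float64(236.2)]
0.46 [np.float64(185.0), np.float64(184.2), np.float64(194.5), np.float64(196.7), np.float64(202.8), np.float64(245.6), np.float64(238.2)]
```

>>> jog_arm(commands=[{"translation":[0,-2.2,30],"turn":[0,0,0]},{"translation":[0,-2.2,60],"turn":[0,0,0]},{"translation":[0,-2.2,90],"turn":[0,0,0]},{"translation":[0,-2.2,110],"turn":[0,0,0]},{"translation":[0,-2.2,119.5],"turn":[0,0,0]},{"translation":[0,-2.2,119.5],"turn":[0,0,0]},{"translation":[0,-2.2,119.5],"turn":[0,0,0]}])

```text
clock: 4.75
position: [0.4571, 0.0405, 0.0418]
ee_rot: [-2.274, -2.168, -0.0]
force: [1.1, 1.4, 0.2]
width: 1.0
```

>>> jog_arm(commands=[{"translation":[0,0,0],"turn":[0,0,0]},{"translation":[0,0,0],"turn":[0,0,0]},{"translation":[0,0,0],"turn":[0,0,0]},{"translation":[0,0,0],"turn":[0,0,0]},{"translation":[0,0,0],"turn":[0,0,0]},{"translation":[0,0,0],"turn":[0,0,0]},{"translation":[0,0,0],"turn":[0,0,0]},{"translation":[0,0,0],"turn":[0,0,0]}], claw=1, grip_force=40)

```text
clock: 5.42
position: [0.4568, 0.0402, 0.0414]
ee_rot: [2.274, 2.168, -0.0]
force: [0.6, -0.2, -0.2]
width: 0.472
```

Run:
```python
from h import *
s=arm.observe(); print(s["position"],yaw(s),s["width"]*92,s["ee_rot"])
plan([.60,.0495,.16],1.53)
```

```text
[0.45679882 0.04020012 0.04139205] 1.5228964962052125 43.39610127478209 [ 2.27395627e+00  2.16756194e+00 -6.14085614e-05]
translation [  16.1  142.6 -118.6] turn [ 0.     0.    -0.007] yaw 1.523 -> 1.53 j7 0.78 t 5.42
```

>>> jog_arm(commands=[{"translation":[0,0,0],"turn":[0,0,0]},{"translation":[0,0,0],"turn":[0,0,0]},{"translation":[0,0,0],"turn":[0,0,0]},{"translation":[0,0,0],"turn":[0,0,0]},{"translation":[0,0,0],"turn":[0,0,0]},{"translation":[0,0,0],"turn":[0,0,0]},{"translation":[0,0,0],"turn":[0,0,0]},{"translation":[0,0,0],"turn":[0,0,0]},{"translation":[0,0,0],"turn":[0,0,0]}])

```text
clock: 6.17
position: [0.4568, 0.0402, 0.0414]
ee_rot: [2.274, 2.168, -0.0]
force: [-0.1, 0.4, 0.3]
width: 0.008
```

>>> jog_arm(commands=[{"translation":[0,0,-30],"turn":[0,0,0]},{"translation":[0,0,-60],"turn":[0,0,0]},{"translation":[4,20,-80],"turn":[0,0,0]},{"translation":[8,50,-90],"turn":[0,0,0]},{"translation":[12,80,-90],"turn":[0,0,0]},{"translation":[16,100,-90],"turn":[0,0,0]},{"translation":[16,100,-90],"turn":[0,0,0]},{"translation":[16,100,-90],"turn":[0,0,0]}])

```text
clock: 6.83
position: [0.5577, 0.0518, 0.1309]
ee_rot: [-2.273, -2.167, -0.0]
force: [-0.7, 1.0, -0.7]
width: 0.004
```

Run:
```python
from h import *
s=arm.observe(); print(s["position"],yaw(s),s["width"]*92)
W,im=look("w4",queries=["cartridge1_mid","port1"])
```

```text
[0.55765988 0.05184877 0.1309341 ] 1.5229137047610026 0.35359231294240445
cartridge1_mid [(0.64, array([295.,  97.]), array([0.4559, 0.0382]))]
port1 [(0.81, array([502., 295.]), array([0.6307, 0.2124])), (0.56, array([407., 292.]), array([0.6227, 0.1273]))]
```

View pics/w4.png

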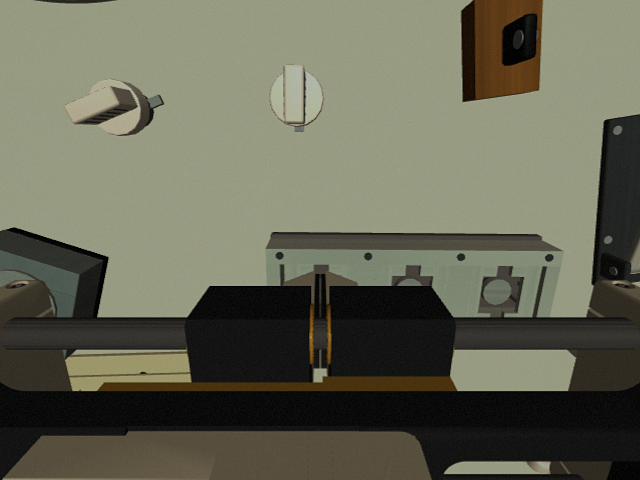

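The gripper shut to nothing: width is 0 and cartridge 1 still stands at (295,97). The fingertips look higher than the TCP should put them, so I'll check that.

Run:
```python
from h import *
im=cv2.imread("/tmp/w4_full.png")[215:395,240:400]; im=np.clip(im.astype(float)*2.2,0,255).astype(np.uint8)
cv2.imwrite("pics/w4c.png",cv2.resize(im,None,fx=3.3,fy=3.3,interpolation=cv2.INTER_CUBIC))
W=info("w4");s=arm.observe();r=R.from_rotvec(s["ee_rot"])
for z in (0,-.019,-.03):
  print(z,[proj(W,s["position"]+r.apply([0,y,z])).round(1) for y in(-.0095,0,.0095)])
```

```text
0 [array([318.1, 248.3]), array([318.1, 263.6]), array([318.1, 278.5])]
-0.019 [array([318. , 260.1]), array([318. , 276.7]), array([318. , 292.9])]
-0.03 [array([317.9, 268.1]), array([317.9, 285.6]), array([318. , 302.5])]
```

View pics/w4c.png

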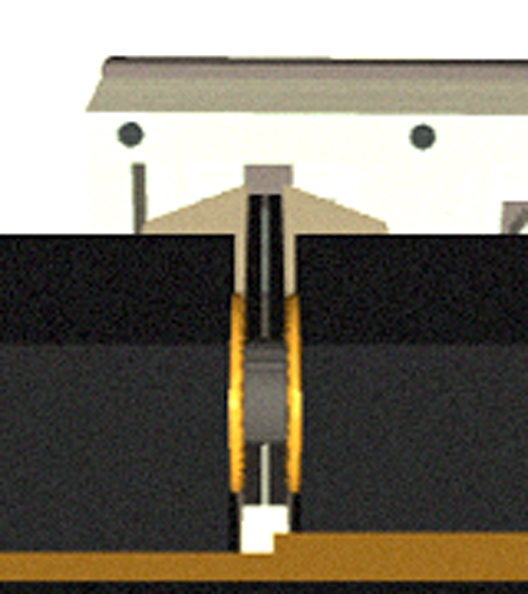

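>>> jog_arm(commands=[{"translation":[-2,-20,20],"turn":[0,0,0]},{"translation":[-2,-37,55],"turn":[0,0,0]},{"translation":[-2,-37,90],"turn":[0,0,0]},{"translation":[-2,-37,110],"turn":[0,0,0]},{"translation":[-2,-37,116],"turn":[0,0,0]},{"translation":[-2,-37,119],"turn":[0,0,0]},{"translation":[-2,-37,121],"turn":[0,0,0]},{"translation":[-2,-37,123],"turn":[0,0,0]},{"translation":[-2,-37,123],"turn":[0,0,0]}])

```text
clock: 7.73
position: [0.5212, 0.0513, 0.0093]
ee_rot: [2.273, 2.167, 0.002]
force: [0.1, 0.6, 0.2]
width: 0.003
```

>>> jog_arm(commands=[{"translation":[0,0,2],"turn":[0,0,0]},{"translation":[0,0,4],"turn":[0,0,0]},{"translation":[0,0,5],"turn":[0,0,0]},{"translation":[0,0,5],"turn":[0,0,0]}])

```text
clock: 8.07
position: [0.5203, 0.0511, 0.0033]
ee_rot: [-2.274, -2.168, 0.0]
force: [-0.5, -0.0, -0.1]
width: 0.002
```

Run:
```python
from h import *
s=arm.observe(); print(s["position"],s["force"])
im=arm.get_image("side"); p=s["position"]; S=arm.camera_info("side"); print(proj(S,p)); u,v=proj(S,p).astype(int)
im=im[v-60:v+40,u-70:u+70]; im=np.clip(im.astype(float)*1.6,0,255).astype(np.uint8)
cv2.imwrite("pics/s5.png",cv2.resize(im,None,fx=5,fy=5,interpolation=cv2.INTER_CUBIC))
```

```text
[0.52032183 0.05111444 0.00327295] [-0.48009419 -0.01299317 -0.06392757]
[298.10856869 271.91608868]
```

View pics/s5.png

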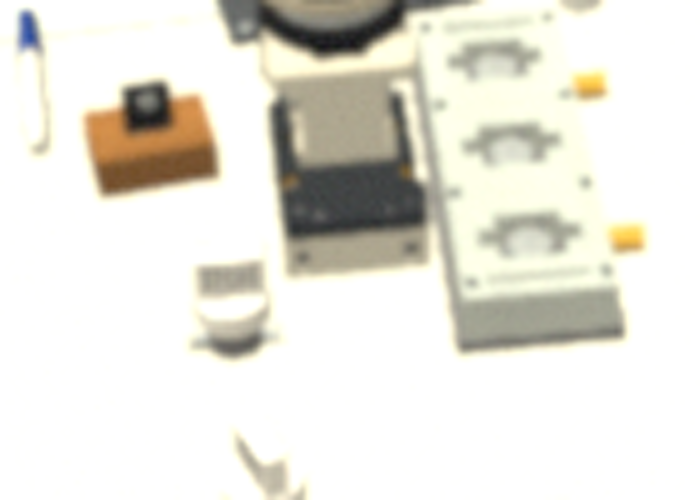

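The side crop shows the fingertips ending at about crop row 270, while the TCP projects to 300, so the real tips are about 20 mm higher. I'll find the exact height by touching the counter.

>>> jog_arm(commands=[{"translation":[0,0,3],"turn":[0,0,0]},{"translation":[0,0,6],"turn":[0,0,0]},{"translation":[0,0,9],"turn":[0,0,0]},{"translation":[0,0,11],"turn":[0,0,0]},{"translation":[0,0,11],"turn":[0,0,0]}])

```text
clock: 8.53
position: [0.52, 0.0511, -0.0082]
ee_rot: [-2.273, -2.167, 0.001]
force: [0.4, -0.7, -0.1]
width: 0.004
```

>>> jog_arm(commands=[{"translation":[0,0,2],"turn":[0,0,0]},{"translation":[0,0,4],"turn":[0,0,0]},{"translation":[0,0,4],"turn":[0,0,0]}])

```text
clock: 8.78
position: [0.5202, 0.0511, -0.012]
ee_rot: [-2.274, -2.167, 0.001]
force: [-0.3, 0.6, -0.5]
width: 0.007
```

>>> jog_arm(commands=[{"translation":[0,0,2],"turn":[0,0,0]},{"translation":[0,0,2],"turn":[0,0,0]}])

```text
clock: 8.95
position: [0.5203, 0.0512, -0.0139]
ee_rot: [-2.274, -2.168, 0.0]
force: [0.3, 0.0, 0.2]
width: 0.002
```

>>> jog_arm(commands=[{"translation":[0,0,1.5],"turn":[0,0,0]},{"translation":[0,0,3],"turn":[0,0,0]},{"translation":[0,0,3],"turn":[0,0,0]}])

```text
clock: 9.2
position: [0.5203, 0.0511, -0.0169]
ee_rot: [-2.274, -2.168, 0.0]
force: [0.8, 0.3, 0.2]
width: 0.005
```

>>> jog_arm(commands=[{"translation":[0,0,1.5],"turn":[0,0,0]},{"translation":[0,0,3],"turn":[0,0,0]},{"translation":[0,0,3],"turn":[0,0,0]}])

```text
clock: 9.45
position: [0.5202, 0.0511, -0.0199]
ee_rot: [-2.274, -2.167, 0.001]
force: [-0.3, 0.8, -0.5]
width: 0.004
```

>>> jog_arm(commands=[{"translation":[0,0,1.5],"turn":[0,0,0]},{"translation":[0,0,3],"turn":[0,0,0]},{"translation":[0,0,3],"turn":[0,0,0]}])

```text
clock: 9.7
position: [0.5202, 0.0511, -0.0229]
ee_rot: [-2.274, -2.168, 0.001]
force: [0.7, -0.0, 0.4]
width: 0.001
```

>>> jog_arm(commands=[{"translation":[0,0,1.5],"turn":[0,0,0]},{"translation":[0,0,2.5],"turn":[0,0,0]},{"translation":[0,0,2.5],"turn":[0,0,0]}])

```text
clock: 9.95
position: [0.5203, 0.0511, -0.0254]
ee_rot: [-2.274, -2.168, 0.0]
force: [0.4, -0.1, 0.2]
width: 0.007
```

>>> jog_arm(commands=[{"translation":[0,0,1.5],"turn":[0,0,0]},{"translation":[0,0,2.5],"turn":[0,0,0]},{"translation":[0,0,2.5],"turn":[0,0,0]}])

```text
clock: 10.2
position: [0.5203, 0.0511, -0.0278]
ee_rot: [-2.274, -2.168, 0.0]
force: [0.9, 0.3, -0.3]
width: 0.003
```

>>> jog_arm(commands=[{"translation":[0,0,1.5],"turn":[0,0,0]},{"translation":[0,0,2.5],"turn":[0,0,0]},{"translation":[0,0,2.5],"turn":[0,0,0]}])

```text
clock: 10.45
position: [0.5203, 0.0511, -0.0303]
ee_rot: [-2.274, -2.168, 0.0]
force: [-0.5, 0.3, -0.8]
width: 0.004
```

>>> jog_arm(commands=[{"translation":[0,0,1.5],"turn":[0,0,0]},{"translation":[0,0,2.5],"turn":[0,0,0]},{"translation":[0,0,2.5],"turn":[0,0,0]}])

```text
clock: 10.7
position: [0.5206, 0.0512, -0.0317]
ee_rot: [2.273, 2.167, -0.0]
force: [-4.7, -0.9, 15.4]
width: 0.005
```

>>> jog_arm(commands=[{"translation":[0,0,1.5],"turn":[0,0,0]},{"translation":[0,0,2.5],"turn":[0,0,0]},{"translation":[0,0,2.5],"turn":[0,0,0]}])

```text
clock: 10.95
position: [0.5207, 0.0511, -0.032]
ee_rot: [2.271, 2.166, -0.001]
force: [-14.2, -6.1, 51.0]
width: 0.004
```

Run:
```python
from h import *
s=arm.observe(); print(s["position"],s["force"],s["joint_efforts"].round(1))
im=arm.get_image("side"); p=s["position"]; S=arm.camera_info("side"); p=[.5203,.0511,0]; print(proj(S,p)); u,v=proj(S,p).astype(int)
im=im[v-60:v+40,u-70:u+70]; im=np.clip(im.astype(float)*1.3,0,255).astype(np.uint8)
cv2.imwrite("pics/s6.png",cv2.resize(im,None,fx=5,fy=5,interpolation=cv2.INTER_CUBIC))
```

```text
[ 0.52070095  0.05114832 -0.03199143] [-14.17347264  -6.08482084  50.95941689] [ -2.1 -42.7  -7.5 -16.7   1.6  -4.7  -0. ]
[298.1536239  272.82136218]
```

View pics/s6.png

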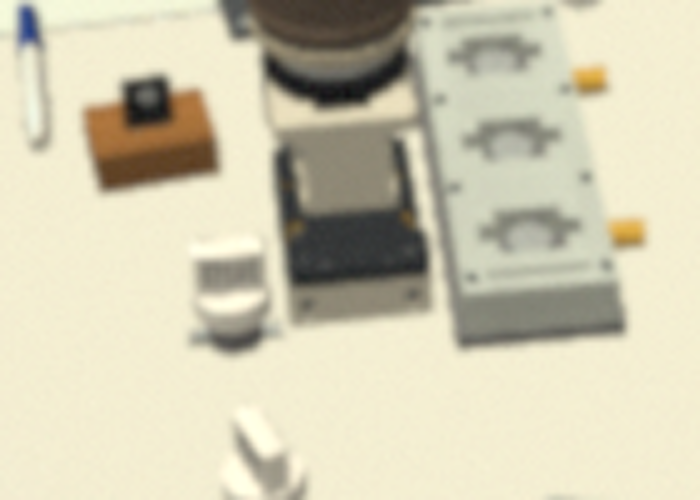

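Contact came at a reported z of −0.031, so the true fingertips are 31 mm above the reported TCP, which agrees with both pictures. I'll correct for that in h.py and retry.

>>> jog_arm(commands=[{"translation":[0,0,-40],"turn":[0,0,0]},{"translation":[0,0,-80],"turn":[0,0,0]},{"translation":[0,0,-100],"turn":[0,0,0]},{"translation":[0,-30,-100],"turn":[0,0,0]},{"translation":[0,-60,-100],"turn":[0,0,0]},{"translation":[0,-60,-100],"turn":[0,0,0]},{"translation":[0,-60,-100],"turn":[0,0,0]},{"translation":[0,-60,-100],"turn":[0,0,0]},{"translation":[0,-60,-100],"turn":[0,0,0]},{"translation":[0,-60,-100],"turn":[0,0,0]},{"translation":[0,-60,-100],"turn":[0,0,0]},{"translation":[0,-60,-100],"turn":[0,0,0]}], claw=0.1)

```text
clock: 12.0
position: [0.4608, 0.0542, 0.0647]
ee_rot: [-2.274, -2.167, -0.0]
force: [-0.7, 0.0, 0.5]
width: 0.446
```

```bash
sed -i 's/^def plan/OFF=0.0312  # true tip is this far behind the reported TCP\ndef plan/; s/    t=r.inv/    pos=np.array(pos)-[0,0,OFF]\n    t=r.inv/' h.py
python3 - <<'E'
from h import *
s=arm.observe(); print(s["position"]+[0,0,OFF],yaw(s),s["width"]*92)
W,im=look("w7",queries=["cartridge1_mid"])
g=im.sum(2)//3
for x in (.454,.456,.458,.460):
  print(x,[proj(W,[x-a,.0395,z]).round(1).tolist() for a,z in [(.025,.005),(.019,.064),(-.019,.064)]])
u=int(proj(W,[.456,.0395,.064])[0]); print(u)
print(g[140:260,u-2:u+3].mean(1).round().astype(int).tolist())
v=int(proj(W,[.456,.0395,.064])[1]); print(v,g[v-2:v+3,u-40:u+40].mean(0).round().astype(int).tolist())
plan([.4565,.0395,.040],1.523)
E
```

```text
[0.46081784 0.0541921  0.09590973] 1.5227268001801915 40.98985564314455
cartridge1_mid [(0.72, array([293., 244.]), array([0.457 , 0.0369]))]
0.454 [[296.8, 195.2], [291.0, 224.3], [295.6, 285.2]]
0.456 [[297.0, 197.9], [291.3, 227.7], [295.8, 288.2]]
0.458 [[297.2, 200.6], [291.5, 231.0], [296.0, 291.2]]
0.46 [[297.4, 203.3], [291.8, 234.4], [296.3, 294.2]]
293
[153, 153, 154, 152, 152, 152, 152, 152, 152, 153, 153, 152, 152, 152, 153, 152, 153, 151, 153, 152, 152, 153, 153, 151, 152, 151, 153, 152, 153, 152, 153, 153, 153, 153, 153, 151, 153, 152, 152, 152, 153, 153, 154, 151, 153, 153, 151, 154, 153, 153, 153, 152, 153, 153, 154, 154, 152, 151, 121, 125, 128, 128, 128, 129, 128, 128, 128, 129, 128, 127, 112, 92, 96, 99, 110, 155, 186, 175, 108, 92, 96, 97, 98, 98, 100, 100, 100, 99, 109, 154, 172, 171, 171, 173, 171, 173, 172, 172, 170, 172, 171, 173, 173, 172, 171, 172, 172, 172, 170, 171, 172, 172, 171, 171, 171, 172, 171, 172, 172, 172]
258 [153, 152, 153, 153, 153, 153, 154, 152, 152, 154, 152, 153, 153, 153, 153, 152, 157, 160, 163, 169, 170, 170, 172, 171, 172, 171, 171, 166, 110, 126, 155, 169, 172, 171, 171, 171, 171, 172, 172, 171, 172, 173, 172, 172, 171, 172, 172, 171, 171, 162, 156, 108, 46, 83, 157, 174, 170, 171, 171, 172, 172, 171, 171, 172, 171, 171, 171, 169, 164, 158, 148, 148, 152, 153, 152, 153, 151, 153, 153, 152]
translation [-14.9  -3.4  55.9] turn [-0. -0. -0.] yaw 1.523 -> 1.523 j7 0.79 t 12.1
```

>>> jog_arm(commands=[{"translation":[-15,-3.4,0],"turn":[0,0,0]},{"translation":[-15,-3.4,25],"turn":[0,0,0]},{"translation":[-15,-3.4,45],"turn":[0,0,0]},{"translation":[-15,-3.4,56],"turn":[0,0,0]},{"translation":[-15,-3.4,56],"turn":[0,0,0]},{"translation":[-15,-3.4,56],"turn":[0,0,0]}])

```text
clock: 12.6
position: [0.4561, 0.0397, 0.0088]
ee_rot: [-2.272, -2.168, 0.001]
force: [0.3, 0.4, -0.3]
width: 0.447
```

>>> jog_arm(commands=[{"translation":[0,0,0],"turn":[0,0,0]},{"translation":[0,0,0],"turn":[0,0,0]},{"translation":[0,0,0],"turn":[0,0,0]},{"translation":[0,0,0],"turn":[0,0,0]},{"translation":[0,0,0],"turn":[0,0,0]},{"translation":[0,0,0],"turn":[0,0,0]},{"translation":[0,0,0],"turn":[0,0,0]},{"translation":[0,0,0],"turn":[0,0,0]}], claw=1, grip_force=40)

```text
clock: 13.27
position: [0.4567, 0.0392, 0.0092]
ee_rot: [2.274, 2.167, 0.0]
force: [-1.2, -2.1, 6.6]
width: 0.151
```

Run:
```python
from h import *
s=arm.observe(); print(s["position"]+[0,0,OFF],yaw(s),s["width"]*92,s["force"])
plan([.57,.0495,.13],1.53)
```

```text
[0.45667048 0.03916739 0.04038773] 1.5227816877107117 13.932777162692616 [-1.2440532  -2.12457964  6.55481439]
translation [ 15.7 112.8 -89.5] turn [ 0.001  0.    -0.007] yaw 1.523 -> 1.53 j7 0.72 t 13.27
```

Gripped at 13.9 mm. Now I'll lift and view the manifold with clearance.

>>> jog_arm(commands=[{"translation":[0,0,-30],"turn":[0,0,0]},{"translation":[0,0,-60],"turn":[0,0,0]},{"translation":[15,25,-85],"turn":[0,0,0]},{"translation":[30,50,-105],"turn":[0,0,0]},{"translation":[45,68,-125],"turn":[0,0,0]},{"translation":[45,68,-125],"turn":[0,0,0]},{"translation":[45,68,-125],"turn":[0,0,0]}])

```text
clock: 13.85
position: [0.5274, 0.0822, 0.1345]
ee_rot: [2.273, 2.169, 0.003]
force: [-0.9, -0.8, -1.4]
width: 0.15
```

Run:
```python
from h import *
s=arm.observe(); print(s["position"]+[0,0,OFF],yaw(s),s["width"]*92)
W,im=look("w8",crop=(240,210,560,400),scale=2.5,queries=["port1"])
print([proj(W,p).round(0).tolist() for p in ([.62,.05,.04],[.624,.131,.04],[.628,.212,.04])])
```

```text
[0.5273729  0.08217014 0.16570634] 1.5239100093078366 13.840445999201405
port1 []
[[289.0, 322.0], [377.0, 322.0], [464.0, 322.0]]
```

View pics/w8.png

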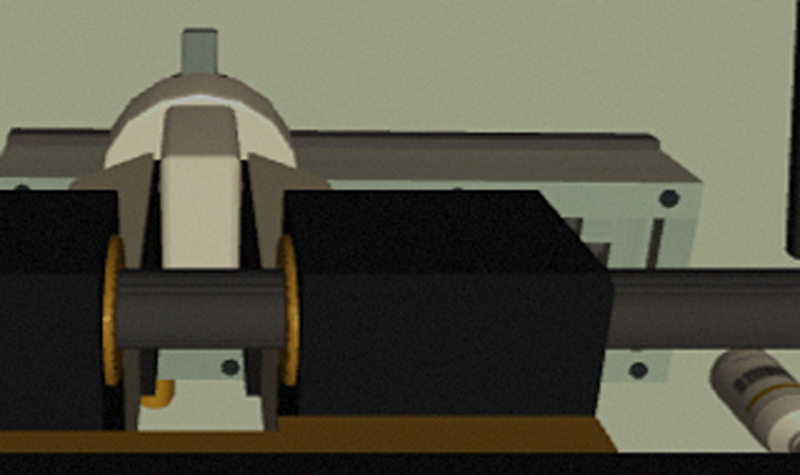

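The view shows the cartridge held centrally with its bar at full-picture (320,290). The gripper hides the ports, so I'll fit the manifold model to the earlier open views instead.

```bash
cat > fit.py <<'E'
from h import *
from scipy.optimize import differential_evolution
def seg(a,b,n=25): return np.linspace(a,b,n)
def poly(pts): return np.vstack([seg(np.array(pts[i],float),np.array(pts[(i+1)%len(pts)],float)) for i in range(len(pts))])
kh=[(18,-18),(18,-6.5),(28,-6.5),(28,6.5),(18,6.5),(18,18),(-18,18),(-18,6.5),(-28,6.5),(-28,-6.5),(-18,-6.5),(-18,-18)]
kh=np.array(kh)/1000
def model():
    P=[poly(kh+[0,dy]) for dy in(-.08,0,.08)]+[poly([(-.046,-.128),(.046,-.128),(.046,.128),(-.046,.128)])]
    P=np.vstack(P); return np.c_[P,np.zeros(len(P))]
def fit(img,ci,mask,m,z,guess,span=(.012,.012,.12)):
    g=cv2.GaussianBlur(cv2.cvtColor(img,cv2.COLOR_BGR2GRAY).astype(np.float32),(0,0),1.0)
    G=np.hypot(cv2.Sobel(g,-1,1,0),cv2.Sobel(g,-1,0,1)); G=np.minimum(G,120)
    G[~mask]=0
    def cost(q):
        c,s=np.cos(q[2]),np.sin(q[2]); p=np.c_[c*m[:,0]-s*m[:,1]+q[0],s*m[:,0]+c*m[:,1]+q[1],m[:,2]+z]
        uv=np.array(projn(ci,p),np.float32)
        return -float(cv2.remap(G,uv[:,0:1],uv[:,1:2],cv2.INTER_LINEAR).mean())
    r=differential_evolution(cost,[(g-s,g+s) for g,s in zip(guess,span)],seed=1,tol=1e-6,maxiter=120)
    return r.x.round(4),r.fun
def projn(ci,P):
    f=240/np.tan(np.radians(ci["vertical_fov"]/2)); c=R.from_rotvec(ci["rotation"]).inv().apply(P-ci["eye"])
    return np.c_[ci["cx"]-f*c[:,0]/c[:,2],ci["cy"]+f*c[:,1]/c[:,2]]
E
python3 - <<'E'
from fit import *
m=model(); g0=(.6235,.131,-.04)
for n,im,ci in [("w2","/tmp/w2_full.png",info("w2")),("w4","/tmp/w4_full.png",info("w4")),("top","pics/top0.png",arm.camera_info("top")),("side","pics/side0.png",arm.camera_info("side"))]:
    im=cv2.imread(im); M=np.ones(im.shape[:2],bool)
    if n[0]=="w": M[270:]=False
    if n=="w4": M[:]=True; M[283:]=False;M[:,200:460][265:]=False
    print(n,*fit(im,ci,M,m,.04,g0))
E
```

```text
w2 [ 0.6256  0.1303 -0.0586] -73.18175506591797
w4 [ 0.6246  0.1305 -0.06  ] -23.144529342651367
top [ 0.6237  0.1316 -0.0568] -68.01659393310547
side [ 0.6227  0.1303 -0.0613] -84.9657211303711
```

Run:
```python
from h import *
s=arm.observe(); W=info("w8"); p=s["position"]+[0,0,OFF]; r=R.from_rotvec(s["ee_rot"])
foot=p[2]-.0404
for d in (-.003,0,.003):
  print(d,[proj(W,np.r_[p[:2],foot]+r.apply([0,d+y,0])+[0,0,z]).round(1).tolist() for y,z in [(-.025,0),(-.025,.005),(-.021,.02),(-.019,.036),(-.019,.064)]])
print("seen lug tip 320,221.2; bar near top edge ~row",155/2.5+210,"body edge row",(70/2.5+210))
plan([.6198,.0506,.125],np.pi/2-.059)
plan([.6198,.0506,.026+.0404],np.pi/2-.059)
```

```text
-0.003 [[315.6, 211.6], [315.5, 213.6], [315.3, 227.2], [314.9, 239.8], [314.2, 260.0]]
0 [[315.6, 216.5], [315.5, 218.6], [315.3, 232.5], [315.0, 245.4], [314.2, 266.6]]
0.003 [[315.6, 221.4], [315.6, 223.6], [315.3, 237.8], [315.0, 251.1], [314.2, 273.1]]
seen lug tip 320,221.2; bar near top edge ~row 272.0 body edge row 238.0
translation [-25.1  96.   38.9] turn [-0.002  0.001  0.011] yaw 1.523 -> 1.512 j7 0.85 t 13.95
translation [-25.   96.1  97.5] turn [-0.002  0.001  0.011] yaw 1.523 -> 1.512 j7 0.85 t 13.95
```

Run:
```python
from h import *
s=arm.observe(); W=arm.camera_info("wrist"); r=R.from_rotvec(s["ee_rot"]); print(s["position"],s["clock"])
print("cam in tool",r.inv().apply(W["eye"]-s["position"]).round(4), r.inv().apply(info("w8")["eye"]-s["position"]).round(4))
for k in ("w2","w3","w4","w7"): print(k, info(k)["eye"])
print((r.inv()*R.from_rotvec(W["rotation"])).as_rotvec().round(4))
```

```text
[0.52514841 0.08023493 0.13282706] 13.95
cam in tool [ 0.0004 -0.077  -0.1906] [ 0.0019 -0.0755 -0.192 ]
w2 [0.47100201 0.02586941 0.44925363]
w3 [0.38199804 0.04296302 0.35137621]
w4 [0.4809462  0.0557699  0.32160416]
w7 [0.38401962 0.05822622 0.25533894]
[ 2.8508e+00  6.0000e-04 -8.0000e-04]
```

>>> jog_arm(commands=[{"translation":[-6,25,0],"turn":[0,0,0]},{"translation":[-13,50,0],"turn":[0,0,0.011]},{"translation":[-20,75,15],"turn":[0,0,0.011]},{"translation":[-25,95.5,30],"turn":[0,0,0.011]},{"translation":[-25,95.5,50],"turn":[-0.002,0.001,0.011]},{"translation":[-25,95.5,70],"turn":[-0.002,0.001,0.011]},{"translation":[-25,95.5,76],"turn":[-0.002,0.001,0.011]},{"translation":[-25,95.5,76],"turn":[-0.002,0.001,0.011]},{"translation":[-25,95.5,76],"turn":[-0.002,0.001,0.011]},{"translation":[-25,95.5,76],"turn":[-0.002,0.001,0.011]}])

```text
clock: 14.78
position: [0.6209, 0.0516, 0.059]
ee_rot: [2.285, 2.154, 0.005]
force: [0.0, 0.2, -1.3]
width: 0.15
```

Run:
```python
from h import *
s=arm.observe(); print(s["position"]+[0,0,OFF],yaw(s),s["force"])
plan([.6195,.0505,.032+.0404],np.pi/2-.059)
W,im=look("w9",crop=(200,170,440,350),scale=3)
```

```text
[0.62086878 0.05158451 0.09016791] 1.5121211497701021 [ 0.01902073  0.24111214 -1.27066376]
translation [-1.2 -1.4 17.8] turn [ 0.003 -0.001  0.   ] yaw 1.512 -> 1.512 j7 0.86 t 14.78
```

View pics/w9.png

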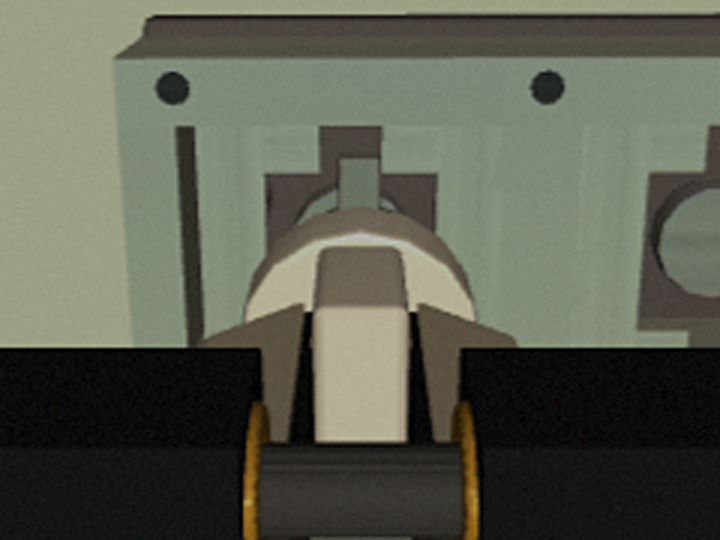

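The lug centre is at about full-picture column 320 and the slot centre at about 317, so it needs a small shift.

Run:
```python
from h import *
from fit import *
W=info("w9"); W2=arm.camera_info("wrist"); print((W2["eye"]-W["eye"]).round(4))
a=hit(W,(200+351/3,170+126/3),.04); print("slot end",a, "-> port centre", a+.028*np.array([np.cos(-.059),np.sin(-.059),0]))
for z in (.0497,.0547):
  b=hit(W,(320,170+157/3),z); print("lug tip",b,"-> centre",b+.025*np.array([np.cos(-.059),np.sin(-.059),0]))
im=cv2.imread("/tmp/w9_full.png"); M=np.ones(im.shape[:2],bool); M[284:]=False; M[215:,270:370]=False
print(*fit(im,W,M,model(),.04,(.6245,.1305,-.059),(.006,.006,.03)))
s=arm.observe(); print(s["position"]); plan([.6195,.0505,.0724],np.pi/2-.059)
```

```text
[0.0001 0.     0.0002]
slot end [0.59287576 0.05201753 0.04      ] -> port centre [0.62082704 0.05036648 0.04      ]
lug tip [0.5969865  0.05361149 0.0497    ] -> centre [0.621943   0.05213734 0.0497    ]
lug tip [0.59564653 0.05367901 0.0547    ] -> centre [0.62060303 0.05220486 0.0547    ]
[ 0.6248  0.1303 -0.058 ] -63.14485549926758
[0.62110415 0.05164201 0.05916962]
translation [-1.3 -1.6 18. ] turn [ 0.004 -0.001  0.   ] yaw 1.512 -> 1.512 j7 0.86 t 14.83
```

>>> jog_arm(commands=[{"translation":[0,0,0],"turn":[0,0,0]},{"translation":[0,0,0],"turn":[0,0,0]},{"translation":[0,0,0],"turn":[0,0,0]},{"translation":[0,0,0],"turn":[0,0,0]}])

```text
clock: 15.17
position: [0.6208, 0.0514, 0.0582]
ee_rot: [2.285, 2.154, 0.004]
force: [-0.7, -1.2, -1.3]
width: 0.151
```

Run:
```python
from h import *
plan([.6202,.0499,.0724],np.pi/2-.059)
```

```text
translation [-1.5 -0.5 17. ] turn [ 0.003 -0.001  0.   ] yaw 1.512 -> 1.512 j7 0.86 t 15.17
```

>>> jog_arm(commands=[{"translation":[-1.5,-0.7,0],"turn":[0.003,0,0]},{"translation":[-1.5,-0.7,4],"turn":[0.003,0,0]},{"translation":[-1.5,-0.7,8],"turn":[0.003,0,0]},{"translation":[-1.5,-0.7,12],"turn":[0.003,0,0]},{"translation":[-1.5,-0.7,15],"turn":[0.003,0,0]},{"translation":[-1.5,-0.7,15],"turn":[0.003,0,0]}])

```text
clock: 15.67
position: [0.6196, 0.0498, 0.042]
ee_rot: [-2.284, -2.154, 0.001]
force: [-0.9, -0.7, 0.3]
width: 0.156
```

>>> jog_arm(commands=[{"translation":[0,0,3],"turn":[0,0,0]},{"translation":[0,0,6],"turn":[0,0,0]},{"translation":[0,0,8],"turn":[0,0,0]},{"translation":[0,0,8],"turn":[0,0,0]},{"translation":[0,0,8],"turn":[0,0,0]}])

```text
clock: 16.08
position: [0.62, 0.05, 0.0351]
ee_rot: [-2.285, -2.154, -0.0]
force: [-2.3, -0.9, 5.8]
width: 0.147
```

>>> jog_arm(commands=[{"translation":[0,0,1.2],"turn":[0,0,0]},{"translation":[0,0,1.2],"turn":[0,0,0.12]},{"translation":[0,0,1.2],"turn":[0,0,0.24]},{"translation":[0,0,1.2],"turn":[0,0,0.36]},{"translation":[0,0,1.2],"turn":[0,0,0.48]},{"translation":[0,0,1.2],"turn":[0,0,0.6]},{"translation":[0,0,1.2],"turn":[0,0,0.72]},{"translation":[0,0,1.2],"turn":[0,0,0.84]},{"translation":[0,0,1.2],"turn":[0,0,0.96]},{"translation":[0,0,1.2],"turn":[0,0,1.08]},{"translation":[0,0,1.2],"turn":[0,0,1.2]},{"translation":[0,0,1.2],"turn":[0,0,1.32]}])

```text
clock: 17.08
position: [0.621, 0.0504, 0.0345]
ee_rot: [-3.127, -0.292, -0.003]
force: [0.9, 0.2, 5.1]
width: 0.152
```

>>> jog_arm(commands=[{"translation":[0,0,0],"turn":[0,0,0.12]},{"translation":[0,0,0],"turn":[0,0,0.25]},{"translation":[0,0,0],"turn":[0,0,0.25]},{"translation":[0,0,0],"turn":[0,0,0.25]}])

```text
clock: 17.42
position: [0.6211, 0.0505, 0.0346]
ee_rot: [-3.139, 0.092, -0.002]
force: [0.2, -1.0, 6.4]
width: 0.148
```

Run:
```python
from h import *
s=arm.observe(); print(s["position"]+[0,0,OFF-.0404],yaw(s)+.059,s["width"]*92,s["force"],s["ft_torque"])
```

```text
[0.62105133 0.05052763 0.0253998 ] 0.000176498618313585 13.579442554815813 [ 0.20849808 -1.02112558  6.44944704] [-0.05806224 -0.19464978 -0.09029164]
```

>>> jog_arm(commands=[{"translation":[0,0,-2],"turn":[0,0,0]},{"translation":[0,0,-4],"turn":[0,0,0]},{"translation":[0,0,-5.5],"turn":[0,0,0]},{"translation":[0,0,-5.5],"turn":[0,0,0]},{"translation":[0,0,-5.5],"turn":[0,0,0]}])

```text
clock: 17.83
position: [0.6203, 0.0503, 0.0392]
ee_rot: [-3.139, 0.091, 0.0]
force: [1.5, 0.9, 1.3]
width: 0.151
```

>>> jog_arm(commands=[{"translation":[0,0,0],"turn":[0,0,0]},{"translation":[0,0,0],"turn":[0,0,0]},{"translation":[0,0,0],"turn":[0,0,0]},{"translation":[0,0,0],"turn":[0,0,0]},{"translation":[0,0,0],"turn":[0,0,0]},{"translation":[0,0,-30],"turn":[0,0,0]},{"translation":[0,0,-60],"turn":[0,0,0]},{"translation":[0,0,-80],"turn":[0,0,0]},{"translation":[0,0,-80],"turn":[0,0,0]},{"translation":[0,0,-80],"turn":[0,0,0]}], claw=-0.1)

```text
clock: 18.67
position: [0.6207, 0.05, 0.1204]
ee_rot: [-3.139, 0.091, -0.002]
force: [-0.4, -0.4, -0.6]
width: 0.55
```

Run:
```python
from h import *
s=arm.observe(); print(s["position"]+[0,0,OFF],yaw(s),s["width"]*92,s["joints"].round(2))
W,im=look("w10",crop=(200,60,440,300),scale=2.5,queries=["cartridge1_mid","cartridge2_mid"])
# neighbours: c2 yaw from w2
plan([.458,-.097,.16],.3+np.pi)
```

```text
[0.62070975 0.04995996 0.15159246] -0.05824846133796362 50.64239934653059 [ 0.11  0.53 -0.4   1.64  0.24  1.01 -0.43]
cartridge1_mid [(0.67, array([317., 234.]), array([0.6187, 0.0446]))]
cartridge2_mid [(0.32, array([495., 240.]), array([0.7686, 0.0298]))]
translation [-152.3  155.6  -10.5] turn [-0.001  0.003 -0.358] yaw -0.058 -> 0.3 j7 -0.43 t 18.82
```

View pics/w10.png

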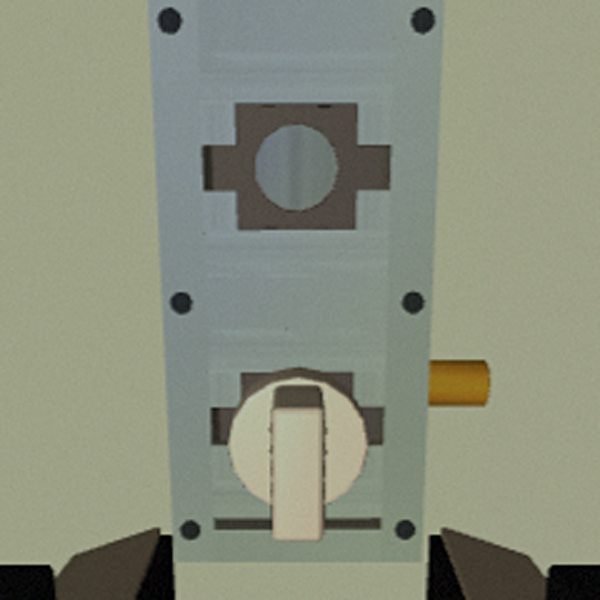

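Cartridge 1 sits in the right-hand port with its bar along the row, bar at about crop (298,465). Next is cartridge 2.

>>> jog_arm(commands=[{"translation":[-26,26,0],"turn":[0,0,-0.06]},{"translation":[-52,52,0],"turn":[0,0,-0.12]},{"translation":[-77,79,0],"turn":[0,0,-0.18]},{"translation":[-102,105,0],"turn":[0,0,-0.24]},{"translation":[-127,131,0],"turn":[0,0,-0.3]},{"translation":[-152,156,0],"turn":[0,0,-0.342]},{"translation":[-152,156,0],"turn":[0,0,-0.342]},{"translation":[-152,156,0],"turn":[0,0,-0.342]},{"translation":[-152,156,0],"turn":[0,0,-0.342]}])

```text
clock: 19.57
position: [0.4591, -0.0969, 0.1188]
ee_rot: [-3.109, -0.443, 0.002]
force: [0.2, 0.3, 0.1]
width: 0.548
```

```bash
cat >> fit.py <<'E'
def cart(eye=None):
    t=np.linspace(0,2*np.pi,80); b=np.array([(-.019,-.007),(.019,-.007),(.019,.007),(-.019,.007)])
    top=poly(b); lugs=np.vstack([seg(np.array([a,-.004]),np.array([a,.004]),15) for a in(-.025,.025)])
    return np.vstack([np.c_[top,np.full(len(top),.064)],np.c_[.021*np.cos(t),.021*np.sin(t),np.full(80,.036)],np.c_[lugs,np.full(len(lugs),.004)]])
def fitcart(im,W,guess,span=(.02,.02,.5),maxrow=310,z=0.):
    M=np.ones(im.shape[:2],bool); M[maxrow:]=False
    return fit(im,W,M,cart(),z,guess,span)
E
python3 - <<'E'
from fit import *
W,im=look("w11"); print(fitcart(im,W,(.458,-.0975,1.855)))
s=arm.observe(); print(yaw(s),s["position"]+[0,0,OFF])
q,_=fitcart(im,W,(.458,-.0975,1.855)); plan([q[0],q[1],.040],q[2]-np.pi/2)
im=cv2.imread("/tmp/w10_full.png"); W=info("w10"); print("c1 locked fit", fitcart(im,W,(.6202,.0504,-.059+np.pi/2),(.006,.006,.2),z=.030), [round(fitcart(im,W,(.6202,.0504,-.059+np.pi/2),(.006,.006,.2),z=z)[1]) for z in(.024,.026,.028,.03,.032,.034)])
E
```

```text
(array([ 0.4576, -0.1018,  1.8871]), np.float64(-73.8547134399414))
0.2842628788792735 [ 0.45965099 -0.09629046  0.15006006]
translation [ -3.5   4.9 110.1] turn [-0.002  0.    -0.032] yaw 0.284 -> 0.316 j7 0.17 t 19.62
c1 locked fit (array([0.6198, 0.0518, 1.5144]), np.float64(-74.3656234741211)) [-85, -83, -79, -74, -70, -68]
```

Run:
```python
from fit import *
im=cv2.imread("/tmp/w11_full.png"); W=info("w11")
for z in(-.008,-.006,-.004,-.002,0,.003): print(z,fitcart(im,W,(.4576,-.1018,1.887),(.006,.006,.1),z=z))
im=cv2.imread("/tmp/w10_full.png"); W=info("w10"); 
for z in(.018,.020,.022,.024,.026,.030): print(z,fitcart(im,W,(.6202,.0504,-.059+np.pi/2),(.006,.006,.2),z=z))
```

```text
-0.008 (array([ 0.4579, -0.1036,  1.895 ]), np.float64(-77.92953491210938))
-0.006 (array([ 0.4578, -0.1031,  1.8942]), np.float64(-78.26729583740234))
-0.004 (array([ 0.4577, -0.1027,  1.8943]), np.float64(-77.2176742553711))
-0.002 (array([ 0.4576, -0.1022,  1.8892]), np.float64(-75.66923522949219))
0 (array([ 0.4576, -0.1018,  1.8871]), np.float64(-73.8547134399414))
0.003 (array([ 0.4575, -0.1013,  1.901 ]), np.float64(-71.11119079589844))
0.018 (array([0.6198, 0.0478, 1.5389]), np.float64(-85.64482879638672))
0.02 (array([0.6197, 0.0486, 1.5297]), np.float64(-86.22423553466797))
0.022 (array([0.6198, 0.0494, 1.5216]), np.float64(-85.80120086669922))
0.024 (array([0.6198, 0.0502, 1.5155]), np.float64(-85.26795196533203))
0.026 (array([0.6198, 0.0508, 1.5188]), np.float64(-82.67462158203125))
0.03 (array([0.6198, 0.0518, 1.5144]), np.float64(-74.3656234741211))
```

>>> jog_arm(commands=[{"translation":[-3.5,5.4,20],"turn":[0,0,-0.035]},{"translation":[-3.5,5.4,50],"turn":[0,0,-0.035]},{"translation":[-3.5,5.4,80],"turn":[0,0,-0.035]},{"translation":[-3.5,5.4,100],"turn":[0,0,-0.035]},{"translation":[-3.5,5.4,110],"turn":[0,0,-0.035]},{"translation":[-3.5,5.4,110],"turn":[0,0,-0.035]},{"translation":[-3.5,5.4,110],"turn":[0,0,-0.035]}])

```text
clock: 20.2
position: [0.4578, -0.1021, 0.0092]
ee_rot: [-3.1, -0.501, 0.002]
force: [0.1, -0.2, -0.1]
width: 0.551
```

>>> jog_arm(commands=[{"translation":[0,0,0],"turn":[0,0,0]},{"translation":[0,0,0],"turn":[0,0,0]},{"translation":[0,0,0],"turn":[0,0,0]},{"translation":[0,0,0],"turn":[0,0,0]},{"translation":[0,0,0],"turn":[0,0,0]},{"translation":[0,0,0],"turn":[0,0,0]},{"translation":[0,0,0],"turn":[0,0,0]},{"translation":[0,0,0],"turn":[0,0,0]},{"translation":[0,0,0],"turn":[0,0,0]},{"translation":[0,0,0],"turn":[0,0,0]}], claw=1, grip_force=40)

```text
clock: 21.03
position: [0.4572, -0.1032, 0.0093]
ee_rot: [-3.101, -0.499, 0.001]
force: [-0.7, -0.3, 3.4]
width: 0.153
```

Run:
```python
from h import *
s=arm.observe(); print(s["position"]+[0,0,OFF],yaw(s),s["width"]*92,s["force"])
plan([.60,.10,.17],np.pi/2-.059,half=False)
```

```text
[ 0.45722872 -0.10320099  0.0405003 ] 0.3188476116372408 14.069170888895322 [-0.72322754 -0.28548299  3.37433455]
translation [ 199.2 -148.3 -129.5] turn [-1.000e-03 -0.000e+00 -1.193e+00] yaw 0.319 -> 1.512 j7 0.08 t 21.03
```

>>> jog_arm(commands=[{"translation":[0,0,-40],"turn":[0,0,0]},{"translation":[0,0,-80],"turn":[0,0,-0.12]},{"translation":[10,-8,-115],"turn":[0,0,-0.24]},{"translation":[36,-27,-130],"turn":[0,0,-0.36]},{"translation":[65,-48,-130],"turn":[0,0,-0.48]},{"translation":[95,-70,-130],"turn":[0,0,-0.6]},{"translation":[125,-91,-130],"turn":[0,0,-0.72]},{"translation":[153,-112,-130],"turn":[0,0,-0.84]},{"translation":[182,-133,-130],"turn":[0,0,-0.96]},{"translation":[210,-153,-130],"turn":[0,0,-1.08]},{"translation":[232,-169,-130],"turn":[0,0,-1.193]},{"translation":[232,-169,-130],"turn":[0,0,-1.193]}])

```text
clock: 22.03
position: [0.626, 0.1363, 0.1387]
ee_rot: [-2.27, -2.165, -0.005]
force: [-1.3, 0.7, -0.0]
width: 0.153
```

Run:
```python
from h import *
s=arm.observe(); print(s["position"]+[0,0,OFF],yaw(s),s["joints"].round(2))
plan([.6245,.130,.090],np.pi/2-.059)
```

```text
[0.62601322 0.13633317 0.16988278] 1.5238018130228854 [ 0.2   0.63 -0.78  1.55  0.47  1.15  0.84]
translation [-6.9 -1.1 79.8] turn [-0.001 -0.006  0.012] yaw 1.524 -> 1.512 j7 0.84 t 22.03
```

>>> jog_arm(commands=[{"translation":[0,0,0],"turn":[0,0,0]},{"translation":[0,0,25],"turn":[0,0,0]},{"translation":[0,0,50],"turn":[0,0,0]},{"translation":[0,0,70],"turn":[0,0,0]},{"translation":[0,0,80],"turn":[0,0,0]},{"translation":[0,0,80],"turn":[0,0,0]},{"translation":[0,0,80],"turn":[0,0,0]},{"translation":[0,0,80],"turn":[0,0,0]},{"translation":[0,0,80],"turn":[0,0,0]}])

```text
clock: 22.78
position: [0.6255, 0.1304, 0.0608]
ee_rot: [-2.286, -2.154, -0.003]
force: [-0.6, -0.2, -0.9]
width: 0.152
```

Run:
```python
from fit import *
s=arm.observe(); print(s["position"]+[0,0,OFF],yaw(s))
W,im=look("w12",crop=(200,170,440,350),scale=3)
M=np.ones(im.shape[:2],bool); M[284:]=False; M[215:,270:370]=False
print(*fit(im,W,M,model(),.04,(.6248,.1303,-.059),(.006,.006,.03)))
# lug profile: columns across lug and rows along it
g=im.sum(2)//3
print(g[222:228,295:345].mean(0).astype(int).tolist()); print(g[200:245,318:323].mean(1).astype(int).tolist())
plan([.6248,.1298,.0724],np.pi/2-.059)
```

```text
[0.62546429 0.13035545 0.0920291 ] 1.5114637332918783
[ 0.6249  0.13   -0.0568] -61.1877326965332
[121, 122, 121, 121, 121, 123, 121, 123, 121, 122, 122, 123, 126, 88, 64, 68, 68, 58, 75, 93, 97, 97, 98, 98, 98, 98, 98, 97, 99, 100, 96, 68, 62, 72, 111, 123, 123, 122, 122, 122, 122, 121, 122, 122, 122, 122, 123, 122, 123, 123]
[135, 136, 135, 136, 135, 135, 135, 134, 136, 136, 133, 80, 68, 68, 67, 68, 68, 69, 70, 68, 67, 64, 62, 90, 109, 109, 108, 108, 108, 108, 108, 109, 108, 108, 108, 110, 108, 108, 107, 94, 95, 97, 99, 100, 100]
translation [-0.6 -0.5 19.5] turn [ 0.001 -0.002 -0.   ] yaw 1.512 -> 1.512 j7 0.78 t 22.83
```

Run:
```python
from h import *
for n,sl,lug,f in (("w9",(317,211.8),(320,222),.0502),("w12",(318.3,210.7),(319.3,222.5),.0515)):
  W=info(n); u=np.array([np.cos(-.058),np.sin(-.058),0])
  print(n,"port",hit(W,sl,.04)+.028*u,[hit(W,lug,f+d)+.025*u for d in(0,.005)])
```

```text
w9 port [0.6207021  0.05040221 0.04      ] [array([0.62160618, 0.05218108, 0.0502    ]), array([0.62027134, 0.0522483 , 0.0552    ])]
w12 port [0.62502593 0.12999182 0.04      ] [array([0.62659959, 0.1305055 , 0.0515    ]), array([0.62526798, 0.13058146, 0.0565    ])]
```

>>> jog_arm(commands=[{"translation":[-0.6,-1.3,0],"turn":[0,0,0]},{"translation":[-0.6,-1.3,4],"turn":[0,0,0]},{"translation":[-0.6,-1.3,8],"turn":[0,0,0]},{"translation":[-0.6,-1.3,12],"turn":[0,0,0]},{"translation":[-0.6,-1.3,16],"turn":[0,0,0]},{"translation":[-0.6,-1.3,16],"turn":[0,0,0]}])

```text
clock: 23.33
position: [0.6229, 0.1294, 0.0422]
ee_rot: [-2.284, -2.154, 0.001]
force: [-0.7, -0.6, 0.8]
width: 0.148
```

>>> jog_arm(commands=[{"translation":[0,0,3],"turn":[0,0,0]},{"translation":[0,0,6],"turn":[0,0,0]},{"translation":[0,0,8.5],"turn":[0,0,0]},{"translation":[0,0,8.5],"turn":[0,0,0]},{"translation":[0,0,8.5],"turn":[0,0,0]}])

```text
clock: 23.75
position: [0.6233, 0.1296, 0.035]
ee_rot: [-2.285, -2.154, -0.0]
force: [-1.4, -0.8, 5.6]
width: 0.153
```

Same force profile as before. Now the turn.

>>> jog_arm(commands=[{"translation":[0,0,1.1],"turn":[0,0,0]},{"translation":[0,0,1.1],"turn":[0,0,0.12]},{"translation":[0,0,1.1],"turn":[0,0,0.24]},{"translation":[0,0,1.1],"turn":[0,0,0.36]},{"translation":[0,0,1.1],"turn":[0,0,0.48]},{"translation":[0,0,1.1],"turn":[0,0,0.6]},{"translation":[0,0,1.1],"turn":[0,0,0.72]},{"translation":[0,0,1.1],"turn":[0,0,0.84]},{"translation":[0,0,1.1],"turn":[0,0,0.96]},{"translation":[0,0,1.1],"turn":[0,0,1.08]},{"translation":[0,0,1.1],"turn":[0,0,1.2]},{"translation":[0,0,1.1],"turn":[0,0,1.32]}])

```text
clock: 24.75
position: [0.6243, 0.1302, 0.0346]
ee_rot: [-3.126, -0.292, -0.002]
force: [-0.2, 0.0, 6.0]
width: 0.15
```

>>> jog_arm(commands=[{"translation":[0,0,0],"turn":[0,0,0.12]},{"translation":[0,0,0],"turn":[0,0,0.25]},{"translation":[0,0,0],"turn":[0,0,0.25]},{"translation":[0,0,0],"turn":[0,0,0.25]}])

```text
clock: 25.08
position: [0.6243, 0.1303, 0.0346]
ee_rot: [-3.139, 0.092, -0.002]
force: [0.6, 0.1, 5.8]
width: 0.148
```

>>> jog_arm(commands=[{"translation":[0,0,-2],"turn":[0,0,0]},{"translation":[0,0,-4],"turn":[0,0,0]},{"translation":[0,0,-5.5],"turn":[0,0,0]},{"translation":[0,0,-5.5],"turn":[0,0,0]},{"translation":[0,0,-5.5],"turn":[0,0,0]}])

```text
clock: 25.5
position: [0.6236, 0.1299, 0.0393]
ee_rot: [-3.139, 0.091, 0.0]
force: [1.6, 1.3, 2.9]
width: 0.145
```

Run:
```python
from h import *
s=arm.observe(); print(s["position"]+[0,0,OFF-.0405],yaw(s)+.059,s["width"]*92,s["force"],s["ft_torque"])
```

```text
[0.6235896  0.12989878 0.02999631] 0.0010507772788251254 13.330743809868956 [1.57001788 1.33252766 2.85212847] [ 0.28560471 -0.55171895 -0.01599158]
```

>>> jog_arm(commands=[{"translation":[0,0,0],"turn":[0,0,0]},{"translation":[0,0,0],"turn":[0,0,0]},{"translation":[0,0,0],"turn":[0,0,0]},{"translation":[0,0,0],"turn":[0,0,0]},{"translation":[0,0,0],"turn":[0,0,0]},{"translation":[0,0,-30],"turn":[0,0,0]},{"translation":[0,0,-60],"turn":[0,0,0]},{"translation":[0,0,-90],"turn":[0,0,0]},{"translation":[0,0,-90],"turn":[0,0,0]},{"translation":[0,0,-90],"turn":[0,0,0]}], claw=-0.1)

```text
clock: 26.33
position: [0.6245, 0.1299, 0.1311]
ee_rot: [-3.138, 0.091, -0.004]
force: [-0.0, -0.1, -0.2]
width: 0.546
```

Run:
```python
from fit import *
W,im=look("w13")
print("c2 locked",[(z,*fitcart(im,W,(.6249,.130,1.512),(.006,.006,.2),z=z)) for z in (.02,.024,.03)])
W=np.load("w1.npy",allow_pickle=True).item(); im=cv2.imread("pics/w1.png")
q,f=fitcart(im,W,(.445,-.273,-.8),(.02,.02,.6),maxrow=312,z=-.002); print("c3",q,f)
plan([q[0],q[1]+.005,.16],q[2]+np.pi/2,half=True)
```

```text
c2 locked [(0.02, array([0.6231, 0.1284, 1.5277]), np.float64(-84.98921203613281)), (0.024, array([0.6232, 0.1296, 1.518 ]), np.float64(-83.3744888305664)), (0.03, array([0.6246, 0.1316, 1.5196]), np.float64(-75.17015075683594))]
c3 [ 0.4395 -0.2764 -0.8372] -79.78289031982422
translation [-1.603e+02  4.108e+02  3.000e-01] turn [-0.001 -0.    -0.792] yaw -0.058 -> 0.734 j7 -0.52 t 26.38
```

>>> jog_arm(commands=[{"translation":[-15,38,0],"turn":[0,0,-0.07]},{"translation":[-29,75,0],"turn":[0,0,-0.14]},{"translation":[-44,113,0],"turn":[0,0,-0.22]},{"translation":[-59,150,0],"turn":[0,0,-0.29]},{"translation":[-73,187,0],"turn":[0,0,-0.36]},{"translation":[-88,225,0],"turn":[0,0,-0.43]},{"translation":[-103,263,0],"turn":[0,0,-0.5]},{"translation":[-117,300,0],"turn":[0,0,-0.58]},{"translation":[-132,338,0],"turn":[0,0,-0.65]},{"translation":[-146,375,0],"turn":[0,0,-0.72]},{"translation":[-160,411,0],"turn":[0,0,-0.79]},{"translation":[-160,411,0],"turn":[0,0,-0.79]}])

```text
clock: 27.38
position: [0.4337, -0.2799, 0.1269]
ee_rot: [-2.936, -1.115, 0.01]
force: [-0.5, -1.1, -0.6]
width: 0.549
```

>>> jog_arm(commands=[{"translation":[0,0,0],"turn":[0,0,0]},{"translation":[0,0,0],"turn":[0,0,0]},{"translation":[0,0,0],"turn":[0,0,0]},{"translation":[0,0,0],"turn":[0,0,0]}])

```text
clock: 27.72
position: [0.4403, -0.2699, 0.1286]
ee_rot: [-2.93, -1.127, 0.001]
force: [-0.3, 0.3, -0.5]
width: 0.548
```

Run:
```python
from fit import *
W,im=look("w14")
for z in(-.006,-.003,0):
  q,f=fitcart(im,W,(.4395,-.2764,-.8372),(.02,.02,.5),z=z); print(z,q,f)
s=arm.observe(); print(s["position"]+[0,0,OFF],s["joints"].round(2))
plan([q[0],q[1],.040],q[2]+np.pi/2)
```

```text
-0.006 [ 0.4406 -0.277  -0.8327] -80.49147033691406
-0.003 [ 0.4398 -0.2761 -0.8347] -78.65181732177734
0 [ 0.4401 -0.2765 -0.8351] -75.02302551269531
[ 0.44031573 -0.27006675  0.15992127] [ 0.82  0.38 -0.49  1.89  0.22  0.93  0.97]
translation [ -4.5   4.9 119.9] turn [-0.002 -0.    -0.001] yaw 0.734 -> 0.736 j7 0.97 t 27.77
```

>>> jog_arm(commands=[{"translation":[-4.5,4.9,20],"turn":[0,0,0]},{"translation":[-4.5,4.9,55],"turn":[0,0,0]},{"translation":[-4.5,4.9,90],"turn":[0,0,0]},{"translation":[-4.5,4.9,110],"turn":[0,0,0]},{"translation":[-4.5,4.9,119.5],"turn":[0,0,0]},{"translation":[-4.5,4.9,119.5],"turn":[0,0,0]},{"translation":[-4.5,4.9,119.5],"turn":[0,0,0]}])

```text
clock: 28.35
position: [0.4402, -0.2775, 0.0099]
ee_rot: [-2.932, -1.125, 0.0]
force: [-0.6, 0.2, 0.1]
width: 0.551
```

>>> jog_arm(commands=[{"translation":[0,0,0],"turn":[0,0,0]},{"translation":[0,0,0],"turn":[0,0,0]},{"translation":[0,0,0],"turn":[0,0,0]},{"translation":[0,0,0],"turn":[0,0,0]},{"translation":[0,0,0],"turn":[0,0,0]},{"translation":[0,0,0],"turn":[0,0,0]},{"translation":[0,0,0],"turn":[0,0,0]},{"translation":[0,0,0],"turn":[0,0,0]},{"translation":[0,0,0],"turn":[0,0,0]},{"translation":[0,0,0],"turn":[0,0,0]}], claw=1, grip_force=40)

```text
clock: 29.18
position: [0.4396, -0.2782, 0.0096]
ee_rot: [-2.933, -1.124, 0.001]
force: [-1.5, 0.0, 4.7]
width: 0.148
```

Run:
```python
from h import *
s=arm.observe(); print(s["position"]+[0,0,OFF],yaw(s),s["width"]*92,s["force"])
plan([.50,.0,.18],np.pi/2-.058,half=False)
plan([.629,.2095,.18],np.pi/2-.058,half=False)
```

```text
[ 0.43962571 -0.27823979  0.0408298 ] 0.731791184601887 13.632865126584088 [-1.53957278  0.04218865  4.70259463]
translation [ 230.8 -166.8 -139. ] turn [-0.001 -0.    -0.781] yaw 0.732 -> 1.513 j7 0.87 t 29.18
translation [ 466.8 -236.5 -139. ] turn [-0.001 -0.    -0.781] yaw 0.732 -> 1.513 j7 0.87 t 29.18
```

>>> jog_arm(commands=[{"translation":[0,0,-40],"turn":[0,0,0]},{"translation":[0,0,-80],"turn":[0,0,0]},{"translation":[0,0,-120],"turn":[0,0,0]},{"translation":[28,-20,-139],"turn":[0,0,-0.09]},{"translation":[56,-40,-139],"turn":[0,0,-0.18]},{"translation":[85,-61,-139],"turn":[0,0,-0.27]},{"translation":[113,-82,-139],"turn":[0,0,-0.36]},{"translation":[142,-103,-139],"turn":[0,0,-0.45]},{"translation":[171,-123,-139],"turn":[0,0,-0.54]},{"translation":[200,-144,-139],"turn":[0,0,-0.63]},{"translation":[231,-167,-139],"turn":[0,0,-0.72]},{"translation":[231,-167,-139],"turn":[0,0,-0.78]}])

```text
clock: 30.18
position: [0.5007, 0.0096, 0.1493]
ee_rot: [-2.268, -2.169, -0.008]
force: [1.1, 0.0, -1.5]
width: 0.15
```

Run:
```python
from h import *
plan([.629,.2095,.18],np.pi/2-.058,half=False)
```

```text
translation [205.4 119.2   1.9] turn [ 0.001 -0.006  0.013] yaw 1.526 -> 1.513 j7 1.1 t 30.18
```

>>> jog_arm(commands=[{"translation":[34,18,0],"turn":[0,0,0]},{"translation":[68,37,0],"turn":[0,0,0]},{"translation":[102,55,0],"turn":[0,0,0]},{"translation":[136,74,0],"turn":[0,0,0]},{"translation":[170,92,0],"turn":[0,0,0]},{"translation":[200,108,0],"turn":[0,0,0]},{"translation":[216,117,20],"turn":[0,0,0]},{"translation":[216,117,55],"turn":[0,0,0]},{"translation":[216,117,80],"turn":[0,0,0]},{"translation":[216,117,88],"turn":[0,0,0]},{"translation":[216,117,88],"turn":[0,0,0]},{"translation":[216,117,88],"turn":[0,0,0]}])

```text
clock: 31.18
position: [0.6294, 0.2092, 0.0612]
ee_rot: [-2.285, -2.154, 0.0]
force: [-0.3, 1.3, -0.3]
width: 0.15
```

>>> jog_arm(commands=[{"translation":[0,0,0],"turn":[0,0,0]},{"translation":[0,0,0],"turn":[0,0,0]},{"translation":[0,0,0],"turn":[0,0,0]}])

```text
clock: 31.43
position: [0.6302, 0.2095, 0.0624]
ee_rot: [-2.286, -2.154, -0.004]
force: [0.0, 0.4, -0.6]
width: 0.148
```

Run:
```python
from fit import *
s=arm.observe(); print(s["position"]+[0,0,OFF],yaw(s))
W,im=look("w15",crop=(200,170,440,350),scale=3)
M=np.ones(im.shape[:2],bool); M[284:]=False; M[215:,270:370]=False
print(*fit(im,W,M,model(),.04,(.6248,.1301,-.058),(.006,.006,.03)))
g=im.sum(2)//3
print(g[222:228,295:345].mean(0).astype(int).tolist()); print(g[200:245,318:323].mean(1).astype(int).tolist())
plan([.6292,.2100,.0724],np.pi/2-.058)
```

```text
[0.63022338 0.20945424 0.09364293] 1.511407255705918
[ 0.6248  0.13   -0.0541] -52.99620819091797
[117, 118, 118, 118, 117, 117, 118, 118, 118, 118, 118, 118, 119, 121, 96, 77, 76, 57, 90, 114, 114, 114, 116, 115, 115, 115, 115, 115, 118, 118, 115, 83, 71, 76, 70, 104, 115, 116, 115, 115, 115, 114, 116, 112, 115, 116, 115, 116, 115, 115]
[148, 148, 147, 148, 147, 146, 148, 146, 148, 146, 87, 74, 76, 76, 76, 74, 75, 76, 76, 74, 63, 70, 119, 114, 115, 113, 114, 115, 114, 114, 114, 115, 115, 114, 114, 114, 114, 106, 98, 102, 103, 106, 105, 106, 110]
translation [ 0.6 -0.9 20.9] turn [ 0.001 -0.002 -0.001] yaw 1.512 -> 1.513 j7 0.72 t 31.48
```

Run:
```python
from h import *
W=info("w15"); u=np.array([np.cos(-.057),np.sin(-.057),0])
print("port",hit(W,(319.4,210),.04)+.028*u,"cart",hit(W,(319.3,221.5),.0528)+.025*u)
```

```text
port [0.62976411 0.20982775 0.04      ] cart [0.6308399 0.2096769 0.0528   ]
```

Shift about −1 mm along tool y, then down.

>>> jog_arm(commands=[{"translation":[0,-1.1,2],"turn":[0,0,0]},{"translation":[0,-1.1,6],"turn":[0,0,0]},{"translation":[0,-1.1,10],"turn":[0,0,0]},{"translation":[0,-1.1,14],"turn":[0,0,0]},{"translation":[0,-1.1,17],"turn":[0,0,0]},{"translation":[0,-1.1,17],"turn":[0,0,0]}])

```text
clock: 31.98
position: [0.6279, 0.2091, 0.0428]
ee_rot: [-2.285, -2.154, 0.001]
force: [-0.7, -0.2, 0.4]
width: 0.148
```

>>> jog_arm(commands=[{"translation":[0,0,3],"turn":[0,0,0]},{"translation":[0,0,6],"turn":[0,0,0]},{"translation":[0,0,8.5],"turn":[0,0,0]},{"translation":[0,0,8.5],"turn":[0,0,0]},{"translation":[0,0,8.5],"turn":[0,0,0]}])

```text
clock: 32.4
position: [0.6283, 0.2094, 0.0355]
ee_rot: [-2.285, -2.154, -0.0]
force: [-1.7, -0.8, 5.8]
width: 0.148
```

>>> jog_arm(commands=[{"translation":[0,0,1.2],"turn":[0,0,0]},{"translation":[0,0,1.2],"turn":[0,0,0.12]},{"translation":[0,0,1.2],"turn":[0,0,0.24]},{"translation":[0,0,1.2],"turn":[0,0,0.36]},{"translation":[0,0,1.2],"turn":[0,0,0.48]},{"translation":[0,0,1.2],"turn":[0,0,0.6]},{"translation":[0,0,1.2],"turn":[0,0,0.72]},{"translation":[0,0,1.2],"turn":[0,0,0.84]},{"translation":[0,0,1.2],"turn":[0,0,0.96]},{"translation":[0,0,1.2],"turn":[0,0,1.08]},{"translation":[0,0,1.2],"turn":[0,0,1.2]},{"translation":[0,0,1.2],"turn":[0,0,1.32]}])

```text
clock: 33.4
position: [0.6292, 0.21, 0.035]
ee_rot: [-3.126, -0.292, -0.002]
force: [-0.5, -0.2, 6.0]
width: 0.151
```

>>> jog_arm(commands=[{"translation":[0,0,0],"turn":[0,0,0.12]},{"translation":[0,0,0],"turn":[0,0,0.25]},{"translation":[0,0,0],"turn":[0,0,0.25]},{"translation":[0,0,0],"turn":[0,0,0.25]}])

```text
clock: 33.73
position: [0.6292, 0.2101, 0.035]
ee_rot: [-3.138, 0.092, -0.002]
force: [-0.1, 0.3, 6.3]
width: 0.15
```

>>> jog_arm(commands=[{"translation":[0,0,-2],"turn":[0,0,0]},{"translation":[0,0,-4],"turn":[0,0,0]},{"translation":[0,0,-5.5],"turn":[0,0,0]},{"translation":[0,0,-5.5],"turn":[0,0,0]},{"translation":[0,0,-5.5],"turn":[0,0,0]}])

```text
clock: 34.15
position: [0.6284, 0.2096, 0.0396]
ee_rot: [-3.139, 0.091, 0.001]
force: [1.9, 0.6, 3.0]
width: 0.152
```

>>> jog_arm(commands=[{"translation":[0,0,0],"turn":[0,0,0]},{"translation":[0,0,0],"turn":[0,0,0]},{"translation":[0,0,0],"turn":[0,0,0]},{"translation":[0,0,0],"turn":[0,0,0]},{"translation":[0,0,0],"turn":[0,0,0]},{"translation":[0,0,-30],"turn":[0,0,0]},{"translation":[0,0,-60],"turn":[0,0,0]},{"translation":[0,0,-90],"turn":[0,0,0]},{"translation":[0,0,-110],"turn":[0,0,0]},{"translation":[0,0,-110],"turn":[0,0,0]},{"translation":[0,0,-110],"turn":[0,0,0]}], claw=-0.1)

```text
clock: 35.07
position: [0.6289, 0.2095, 0.1508]
ee_rot: [-3.138, 0.091, -0.002]
force: [0.0, -0.6, -0.2]
width: 0.554
```

Run:
```python
from fit import *
s=arm.observe(); print(s["position"]+[0,0,OFF],yaw(s))
W,im=look("w16")
print("c3 locked",[(z,*fitcart(im,W,(.629,.210,1.512),(.006,.006,.2),z=z)) for z in (.02,.024,.03)])
plan([.46,.15,.20],0.)
for a in (.427,.203,.056),: plan([.431,.16,.18],0.)
```

```text
[0.62894306 0.20948726 0.18199302] -0.05814136625700609
c3 locked [(0.02, array([0.6281, 0.2094, 1.5215]), np.float64(-86.81240844726562)), (0.024, array([0.6281, 0.2104, 1.5188]), np.float64(-84.78842163085938)), (0.03, array([0.6296, 0.2124, 1.5192]), np.float64(-77.98542022705078))]
translation [-164.4   68.7  -19.3] turn [-0.001  0.001 -0.058] yaw -0.058 -> 0.0 j7 -0.59 t 35.12
translation [-193.9   60.4    0.7] turn [-0.001  0.001 -0.058] yaw -0.058 -> 0.0 j7 -0.59 t 35.12
```

All three went in with the same force and turn profile. On to the key.

>>> jog_arm(commands=[{"translation":[-25,2,0],"turn":[0,0,-0.123]},{"translation":[-50,5,0],"turn":[0,0,-0.246]},{"translation":[-75,7,0],"turn":[0,0,-0.369]},{"translation":[-100,10,0],"turn":[0,0,-0.492]},{"translation":[-125,12,0],"turn":[0,0,-0.615]},{"translation":[-150,15,0],"turn":[0,0,-0.738]},{"translation":[-175,18,0],"turn":[0,0,-0.861]},{"translation":[-197,20,0],"turn":[0,0,-0.984]},{"translation":[-197,20,0],"turn":[0,0,-1.107]},{"translation":[-197,20,0],"turn":[0,0,-1.23]},{"translation":[-197,20,0],"turn":[0,0,-1.353]},{"translation":[-197,20,0],"turn":[0,0,-1.476]}])

```text
clock: 36.12
position: [0.4294, 0.2, 0.1485]
ee_rot: [-2.376, -2.051, 0.004]
force: [0.2, 0.1, 0.6]
width: 0.552
```

>>> jog_arm(commands=[{"translation":[0,0,10],"turn":[0,0,-0.08]},{"translation":[0,0,20],"turn":[0,0,-0.08]},{"translation":[0,0,20],"turn":[0,0,-0.08]},{"translation":[0,0,20],"turn":[0,0,-0.08]},{"translation":[0,0,20],"turn":[0,0,-0.08]}])

```text
clock: 36.53
position: [0.4301, 0.2007, 0.1294]
ee_rot: [-2.301, -2.136, 0.001]
force: [-0.9, -0.7, 0.7]
width: 0.548
```

Run:
```python
from fit import *
s=arm.observe(); print(s["position"]+[0,0,OFF],yaw(s))
W,im=look("w17",crop=(200,100,440,310),scale=2.8,queries=["key_mid","port1"])
```

```text
[0.43010349 0.20066034 0.16059949] 1.4960640319473002
key_mid [(0.76, array([317., 222.]), array([0.4268, 0.1994]))]
port1 []
```

View pics/w17.png

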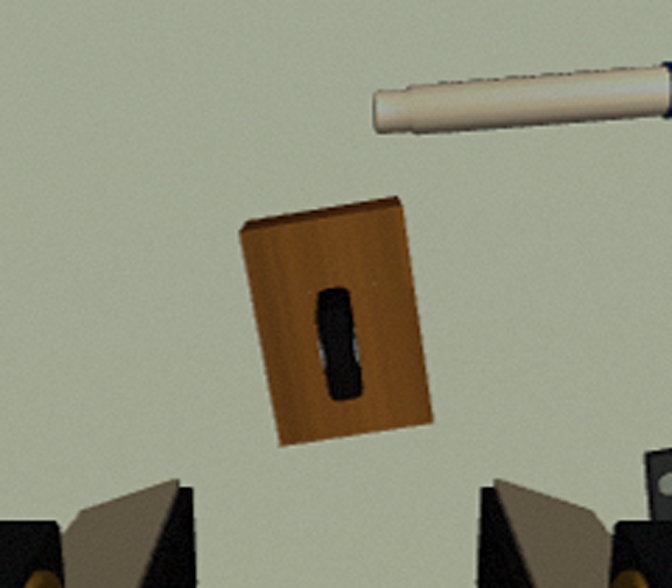

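The key bow runs from crop (333,290) to (346,398) in its stand, and the marker tip is at (375,110), clear of it.

Run:
```python
from fit import *
W=info("w17"); P=lambda x,y,z: hit(W,(200+x/2.8,100+y/2.8),z)
a=[P(243,233,.026),P(400,203,.026),P(432,422,.026),P(281,445,.026)]
print(np.array(a).round(4)); print("stand centre",np.mean(a,0),[np.arctan2(*(d)[[1,0]]).round(3) for d in (a[3]-a[0],a[2]-a[1])],[np.linalg.norm(d).round(4) for d in (a[3]-a[0],a[2]-a[1],a[1]-a[0])])
b=[P(333,290,.056),P(346,398,.056)]; print(b,np.mean(b,0),np.arctan2(*(b[1]-b[0])[[1,0]]),np.linalg.norm(b[1]-b[0]))
im=cv2.imread("/tmp/w17_full.png"); 
r=np.array([(-.014,-.005),(.014,-.005),(.014,.005),(-.014,.005)]); r=np.c_[poly(r),np.zeros(100)]
for z in(.048,.053,.056): print(fit(im,W,np.ones(im.shape[:2],bool),r,z,(.428,.2,.08),(.01,.01,.2)))
q=(.428,.2); print(plan([.428,.2,.030],np.pi/2+.08))
```

```text
[[0.3947 0.1759 0.026 ]
 [0.3892 0.2238 0.026 ]
 [0.4595 0.2301 0.026 ]
 [0.4637 0.1811 0.026 ]]
stand centre [0.42675369 0.20270989 0.026     ] [np.float64(0.076), np.float64(0.09)] [np.float64(0.0692), np.float64(0.0705), np.float64(0.0482)]
[array([0.4080322 , 0.20220902, 0.056     ]), array([0.43959337, 0.20353563, 0.056     ])] [0.42381278 0.20287233 0.056     ] 0.04200822355606579 0.031589046668221675
(array([0.428 , 0.2023, 0.0771]), np.float64(-98.28097534179688))
(array([0.4263, 0.2023, 0.0711]), np.float64(-97.76802825927734))
(array([0.4252, 0.2024, 0.0638]), np.float64(-97.4273452758789))
translation [ -1.2  -2.4 131.2] turn [-0.001 -0.001 -0.154] yaw 1.497 -> 1.651 j7 0.67 t 36.68
(array([ -1.23258087,  -2.4152594 , 131.16407285]), array([-0.00052657, -0.00118392, -0.15362244]))
```

>>> jog_arm(commands=[{"translation":[1.5,-4,20],"turn":[0,0,-0.08]},{"translation":[1.5,-4,55],"turn":[0,0,-0.153]},{"translation":[1.5,-4,90],"turn":[0,0,-0.153]},{"translation":[1.5,-4,118],"turn":[0,0,-0.153]},{"translation":[1.5,-4,128],"turn":[0,0,-0.153]},{"translation":[1.5,-4,132],"turn":[0,0,-0.153]},{"translation":[1.5,-4,132],"turn":[0,0,-0.153]},{"translation":[1.5,-4,132],"turn":[0,0,-0.153]}])

```text
clock: 37.35
position: [0.4273, 0.2033, -0.001]
ee_rot: [-2.13, -2.308, -0.003]
force: [0.1, -0.2, 0.0]
width: 0.549
```

>>> jog_arm(commands=[{"translation":[0,0,0],"turn":[0,0,0]},{"translation":[0,0,0],"turn":[0,0,0]},{"translation":[0,0,0],"turn":[0,0,0]},{"translation":[0,0,0],"turn":[0,0,0]},{"translation":[0,0,0],"turn":[0,0,0]},{"translation":[0,0,0],"turn":[0,0,0]},{"translation":[0,0,0],"turn":[0,0,0]},{"translation":[0,0,0],"turn":[0,0,0]},{"translation":[0,0,0],"turn":[0,0,0]},{"translation":[0,0,0],"turn":[0,0,0]},{"translation":[0,0,0],"turn":[0,0,0]}], claw=1, grip_force=40)

```text
clock: 38.27
position: [0.4265, 0.2026, -0.0022]
ee_rot: [-2.13, -2.308, -0.0]
force: [0.8, -0.7, 2.9]
width: 0.11
```

Run:
```python
from fit import *
s=arm.observe(); print(s["position"]+[0,0,OFF],yaw(s),s["width"]*92,s["force"])
W=np.load("w1.npy",allow_pickle=True).item(); im=cv2.imread("pics/w1.png")
t=np.linspace(0,2*np.pi,80,endpoint=False)
sl=np.c_[poly([(-.0112,-.0037),(.0112,-.0037),(.0112,.0037),(-.0112,.0037)]),np.zeros(100)]
m=np.vstack([sl,np.c_[.033*np.cos(t),.033*np.sin(t),0*t]])
M=np.ones(im.shape[:2],bool); M[283:]=False
for g in (.0,-.5,-1,.5,1,1.5): print(g,fit(im,W,M,m,.045,(.616,-.218,g),(.008,.008,.3)))
```

```text
[0.42648301 0.20261959 0.02896284] 1.6509115846094244 10.093510227852938 [ 0.80972176 -0.67420119  2.92303812]
0.0 (array([ 0.6177, -0.2171, -0.3   ]), np.float64(-71.47418212890625))
-0.5 (array([ 0.6164, -0.2166, -0.5939]), np.float64(-83.69312286376953))
-1 (array([ 0.6165, -0.2168, -0.7004]), np.float64(-81.61990356445312))
0.5 (array([ 0.6189, -0.217 ,  0.2   ]), np.float64(-56.73210906982422))
1 (array([ 0.6178, -0.2178,  1.2996]), np.float64(-44.90704345703125))
1.5 (array([ 0.6177, -0.2184,  1.8   ]), np.float64(-55.45682144165039))
```

>>> jog_arm(commands=[{"translation":[0,0,-25],"turn":[0,0,0]},{"translation":[0,0,-60],"turn":[0,0,0]},{"translation":[0,0,-100],"turn":[0,0,0]},{"translation":[-36,14,-110],"turn":[0,0,0.07]},{"translation":[-72,29,-110],"turn":[0,0,0.14]},{"translation":[-108,44,-110],"turn":[0,0,0.21]},{"translation":[-144,59,-110],"turn":[0,0,0.28]},{"translation":[-180,73,-110],"turn":[0,0,0.35]},{"translation":[-216,88,-110],"turn":[0,0,0.42]},{"translation":[-252,103,-110],"turn":[0,0,0.49]},{"translation":[-288,118,-110],"turn":[0,0,0.56]},{"translation":[-300,122,-110],"turn":[0,0,0.63]}])

```text
clock: 39.27
position: [0.5739, -0.094, 0.1067]
ee_rot: [2.748, 1.521, -0.002]
force: [-0.6, -1.2, 0.1]
width: 0.105
```

>>> jog_arm(commands=[{"translation":[0,0,0],"turn":[0,0,0.05]},{"translation":[0,0,0],"turn":[0,0,0.05]},{"translation":[0,0,0],"turn":[0,0,0.05]}])

```text
clock: 39.52
position: [0.5719, -0.0862, 0.107]
ee_rot: [-2.775, -1.468, 0.001]
force: [0.4, -0.6, -1.0]
width: 0.106
```

Run:
```python
from h import *
s=arm.observe(); print(s["position"]+[0,0,OFF],yaw(s),s["width"]*92)
plan([.6495,-.2395,.125],.97)
```

```text
[ 0.57185561 -0.08621156  0.13817152] 0.9730541357839305 9.758799324065029
translation [-83.  150.5  12.8] turn [-0.002 -0.     0.003] yaw 0.973 -> 0.97 j7 0.8 t 39.52
```

>>> jog_arm(commands=[{"translation":[-17,31,2],"turn":[0,0,0]},{"translation":[-35,62,4],"turn":[0,0,0]},{"translation":[-52,93,7],"turn":[0,0,0]},{"translation":[-69,124,10],"turn":[0,0,0]},{"translation":[-83,150,12],"turn":[0,0,0]},{"translation":[-83,150,12],"turn":[0,0,0]},{"translation":[-83,150,12],"turn":[0,0,0]},{"translation":[-83,150,12],"turn":[0,0,0]},{"translation":[-83,150,12],"turn":[0,0,0]}])

```text
clock: 40.27
position: [0.649, -0.2374, 0.0953]
ee_rot: [-2.774, -1.47, -0.0]
force: [0.9, 0.4, 0.2]
width: 0.11
```

Run:
```python
from fit import *
s=arm.observe(); print(s["position"]+[0,0,OFF],yaw(s),s["width"]*92)
W,im=look("w18",crop=(200,110,440,300),scale=3,queries=["key_slot"])
t=np.linspace(0,2*np.pi,80,endpoint=False)
sl=np.c_[poly([(-.0112,-.0037),(.0112,-.0037),(.0112,.0037),(-.0112,.0037)]),np.zeros(100)]
M=np.ones(im.shape[:2],bool); M[283:]=False
m=np.vstack([sl,sl,np.c_[.033*np.cos(t),.033*np.sin(t),0*t]])
print(fit(im,W,M,m,.045,(.6165,-.2168,-.6),(.01,.01,.35)))
print(fit(im,W,M,sl,.045,(.6165,-.2168,-.6),(.01,.01,.35)))
```

```text
[ 0.64904692 -0.23740916  0.12646253] 0.9743869596576694 10.081556211982152
key_slot [(0.9, array([314., 184.]), array([ 0.6132, -0.2169]))]
(array([ 0.6149, -0.2161, -0.61  ]), np.float64(-101.34695434570312))
(array([ 0.6148, -0.2161, -0.5999]), np.float64(-118.50627136230469))
```

View pics/w18.png

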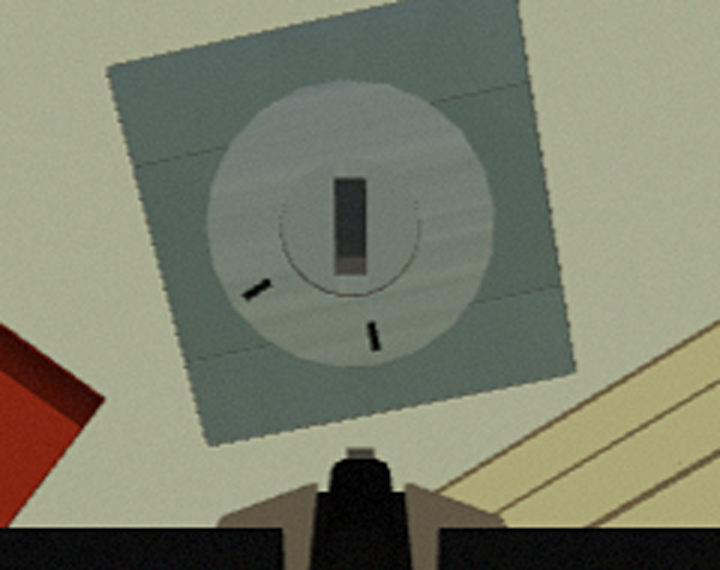

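Slot centre is at crop (350,226), aligned with the jaws. The blade tip of the held key shows at (360,452).

Run:
```python
from fit import *
W=info("w18"); s=arm.observe(); a=-.5995; ux=np.array([np.cos(a),np.sin(a),0])
p=s["position"]+[0,0,OFF]; print(p)
im=cv2.imread("/tmp/w18_full.png"); g=im.sum(2)//3
print(g[255:275,317:323].mean(1).astype(int).tolist(), g[260:262,305:335].mean(0).astype(int).tolist())
for row in (259,260): 
  k=hit(W,(320.2,row),p[2]-.021)+.007*ux; print("key at",k,"rel tcp in tool",R.from_rotvec(s["ee_rot"]).inv().apply(k-p).round(4))
plan([.6148,-.2161,.085],a+np.pi/2)
```

```text
[ 0.64911521 -0.23803067  0.12667365]
[159, 161, 161, 160, 106, 57, 61, 64, 0, 5, 6, 5, 4, 6, 5, 4, 4, 4, 5, 5] [159, 159, 162, 160, 160, 160, 159, 162, 162, 166, 118, 66, 56, 61, 59, 61, 60, 58, 59, 94, 150, 162, 161, 161, 162, 159, 160, 162, 160, 160]
key at [ 0.64823608 -0.23589076  0.10567365] rel tcp in tool [ 0.0013 -0.0019  0.021 ]
key at [ 0.64872504 -0.23622272  0.10567365] rel tcp in tool [ 0.0013 -0.0013  0.021 ]
translation [ -1.2 -40.6  41.7] turn [-0.001 -0.001  0.002] yaw 0.974 -> 0.971 j7 1.03 t 40.37
```

Run:
```python
from fit import *
W=info("w18"); a=-.5975; ux=np.array([np.cos(a),np.sin(a),0]); p=np.array([.64905,-.23741,.12646])
for n,d,z in (("narrow",.007,-.021),("main low",.010,-.016),("main top",.010,-.003),("bow",.014,-.003),("bow top",.014,.027)): print(n,proj(W,p-d*ux+[0,0,z]).round(1))
W2=arm.camera_info("wrist"); print("cam moved",(W2["eye"]-W["eye"]).round(4))
```

```text
narrow [318.7 261.4]
main low [318.7 259.6]
main top [318.7 268.8]
bow [318.7 261.4]
bow top [318.7 287.3]
cam moved [ 0.0001 -0.0004  0.0002]
```

>>> jog_arm(commands=[{"translation":[-1.8,-15,10],"turn":[0,0,0.002]},{"translation":[-1.8,-30,25],"turn":[0,0,0.002]},{"translation":[-1.8,-40.6,42],"turn":[0,0,0.002]},{"translation":[-1.8,-40.6,42],"turn":[0,0,0.002]},{"translation":[-1.8,-40.6,42],"turn":[0,0,0.002]},{"translation":[-1.8,-40.6,42],"turn":[0,0,0.002]},{"translation":[-1.8,-40.6,42],"turn":[0,0,0.002]}])

```text
clock: 40.95
position: [0.6161, -0.219, 0.0544]
ee_rot: [2.78, 1.463, 0.002]
force: [0.2, -0.6, -0.1]
width: 0.113
```

Run:
```python
from fit import *
plan([.6148,-.2161,.065],-.5995+np.pi/2)
W,im=look("w19",crop=(240,150,400,290),scale=4)
s=arm.observe(); print(s["position"]+[0,0,OFF],s["force"])
t=np.linspace(0,2*np.pi,80,endpoint=False)
M=np.ones(im.shape[:2],bool); M[270:]=False; M[215:,295:345]=False
m=np.vstack([np.c_[r*np.cos(t),r*np.sin(t),0*t] for r in (.033,)]); b=np.c_[poly([(-.046,-.046),(.046,-.046),(.046,.046),(-.046,.046)]),np.full(100,-.0)]
print(fit(im,W,M,np.vstack([m,b]),.045,(.6148,-.2161,-.6+.2),(.006,.006,.4)))
```

```text
translation [ 1.6 -2.7 20.6] turn [ 0.001 -0.001 -0.002] yaw 0.969 -> 0.971 j7 0.98 t 40.95
[ 0.61590417 -0.21895222  0.08549349] [ 0.48583059  0.20301707 -0.47430623]
(array([ 0.6151, -0.2164, -0.3884]), np.float64(-46.08794021606445))
```

View pics/w19.png

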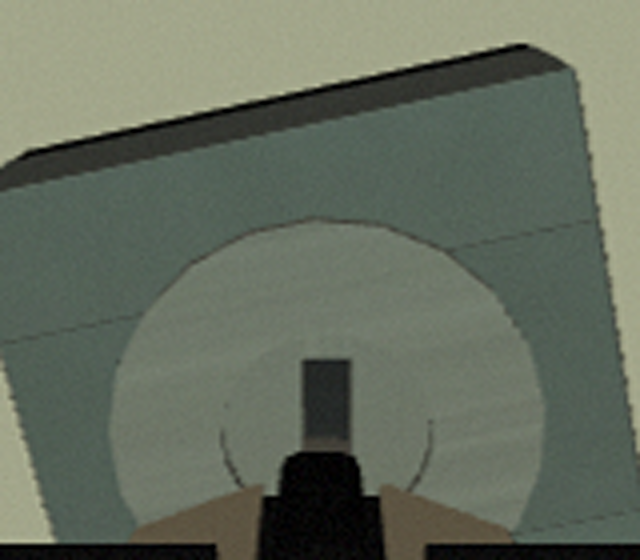

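The slot centre is at about full-picture column 321.8 and the key at 320.3, which agrees with the computed residual of +1.0 and −2.7 mm.

>>> jog_arm(commands=[{"translation":[0,0,5],"turn":[0,0,0]},{"translation":[0,0,5],"turn":[0,0,0]},{"translation":[0,0,5],"turn":[0,0,0]},{"translation":[0,0,5],"turn":[0,0,0]}])

```text
clock: 41.33
position: [0.6145, -0.2185, 0.048]
ee_rot: [-2.779, -1.462, 0.001]
force: [0.7, -0.2, -0.1]
width: 0.104
```

Run:
```python
from fit import *
plan([.6148,-.2162,.065],-.5995+np.pi/2)
```

```text
translation [ 2.1 -1.1 14.2] turn [-0.001 -0.    -0.002] yaw 0.969 -> 0.971 j7 0.98 t 41.33
```

>>> jog_arm(commands=[{"translation":[1.5,-1.1,0],"turn":[0,0,-0.002]},{"translation":[1.5,-1.1,4],"turn":[0,0,-0.002]},{"translation":[1.5,-1.1,8],"turn":[0,0,-0.002]},{"translation":[1.5,-1.1,8],"turn":[0,0,-0.002]},{"translation":[1.5,-1.1,8],"turn":[0,0,-0.002]}])

```text
clock: 41.75
position: [0.6141, -0.2165, 0.0396]
ee_rot: [-2.777, -1.465, 0.002]
force: [-0.3, -0.3, -0.2]
width: 0.105
```

Run:
```python
from fit import *
plan([.6148,-.2162,.065],-.5995+np.pi/2); print(arm.observe()["force"])
```

```text
translation [0.7 0.4 5.8] turn [-0.002  0.    -0.   ] yaw 0.971 -> 0.971 j7 0.98 t 41.75
[-0.28859201 -0.26692471 -0.2023899 ]
```

>>> jog_arm(commands=[{"translation":[0,0.3,3],"turn":[0,0,0]},{"translation":[0,0.3,6],"turn":[0,0,0]},{"translation":[0,0.3,9],"turn":[0,0,0]},{"translation":[0,0.3,9],"turn":[0,0,0]}])

```text
clock: 42.08
position: [0.6142, -0.2167, 0.0303]
ee_rot: [-2.777, -1.465, 0.002]
force: [0.3, 0.2, -0.2]
width: 0.106
```

>>> jog_arm(commands=[{"translation":[0,0,2.5],"turn":[0,0,0]},{"translation":[0,0,5],"turn":[0,0,0]},{"translation":[0,0,5],"turn":[0,0,0]}])

```text
clock: 42.33
position: [0.6144, -0.2167, 0.0255]
ee_rot: [-2.777, -1.465, 0.001]
force: [0.2, -0.2, -0.1]
width: 0.104
```

>>> jog_arm(commands=[{"translation":[0,0,3],"turn":[0,0,0]},{"translation":[0,0,6],"turn":[0,0,0]},{"translation":[0,0,7],"turn":[0,0,0]},{"translation":[0,0,7],"turn":[0,0,0]}])

```text
clock: 42.67
position: [0.6144, -0.2167, 0.0186]
ee_rot: [-2.777, -1.465, 0.001]
force: [0.4, 0.2, -1.2]
width: 0.105
```

>>> jog_arm(commands=[{"translation":[0,0,1],"turn":[0,0,0]},{"translation":[0,0,1.7],"turn":[0,0,0]},{"translation":[0,0,1.7],"turn":[0,0,0]}])

```text
clock: 42.92
position: [0.6147, -0.2167, 0.0173]
ee_rot: [-2.777, -1.465, 0.001]
force: [-0.5, 0.6, 0.2]
width: 0.107
```

>>> jog_arm(commands=[{"translation":[0,0,0.7],"turn":[0,0,0]},{"translation":[0,0,1.2],"turn":[0,0,0]},{"translation":[0,0,1.2],"turn":[0,0,0]}])

```text
clock: 43.17
position: [0.6148, -0.2168, 0.0168]
ee_rot: [-2.778, -1.465, 0.0]
force: [-2.5, 1.4, 5.1]
width: 0.107
```

>>> jog_arm(commands=[{"translation":[0,0,0],"turn":[0,0,0.11]},{"translation":[0,0,0],"turn":[0,0,0.22]},{"translation":[0,0,0],"turn":[0,0,0.33]},{"translation":[0,0,0],"turn":[0,0,0.44]},{"translation":[0,0,0],"turn":[0,0,0.55]},{"translation":[0,0,0],"turn":[0,0,0.66]},{"translation":[0,0,0],"turn":[0,0,0.77]},{"translation":[0,0,0],"turn":[0,0,0.88]},{"translation":[0,0,0],"turn":[0,0,0.99]},{"translation":[0,0,0],"turn":[0,0,1.1]},{"translation":[0,0,0],"turn":[0,0,1.2]},{"translation":[0,0,0],"turn":[0,0,1.2]}])

```text
clock: 44.17
position: [0.6142, -0.2172, 0.0168]
ee_rot: [3.12, -0.368, -0.003]
force: [-4.4, -1.1, 5.7]
width: 0.103
```

Run:
```python
from fit import *
s=arm.observe(); print(s["position"]+[0,0,OFF],yaw(s),s["force"],s["ft_torque"],s["width"]*92)
```

```text
[ 0.61417145 -0.21724822  0.04797771] -0.2349997438619253 [-4.39821308 -1.13520622  5.72029064] [-0.20885682  0.79038655  0.36883479] 9.495370446258525
```

>>> jog_arm(commands=[{"translation":[0,0,0],"turn":[0,0,0.05]},{"translation":[0,0,0],"turn":[0,0,0.09]},{"translation":[0,0,0],"turn":[0,0,0.09]}])

```text
clock: 44.42
position: [0.6142, -0.2172, 0.0168]
ee_rot: [3.101, -0.501, -0.003]
force: [-2.7, -1.8, 6.1]
width: 0.112
```

Run:
```python
from fit import *
s=arm.observe(); print(s["position"]+[0,0,OFF],yaw(s),s["force"],s["ft_torque"],s["width"]*92,s["joint_efforts"].round(2))
```

```text
[ 0.61417506 -0.21720735  0.0479806 ] -0.3202981857509365 [-2.74917874 -1.84210395  6.05605748] [-0.26851971  0.80748198  0.7928487 ] 10.288776975311634 [ -0.72 -73.04  -0.33 -25.49  -1.27  -1.27  -1.62]
```

The torque rose from 0.37 to 0.79 N·m, so the switch is against its stop. Releasing.

>>> jog_arm(commands=[{"translation":[0,0,0],"turn":[0,0,-0.06]},{"translation":[0,0,0],"turn":[0,0,-0.06]}])

```text
clock: 44.58
position: [0.6142, -0.2172, 0.0168]
ee_rot: [3.116, -0.399, -0.003]
force: [-3.7, -1.0, 6.6]
width: 0.108
```

>>> jog_arm(commands=[{"translation":[0,0,0],"turn":[0,0,0]},{"translation":[0,0,0],"turn":[0,0,0]},{"translation":[0,0,0],"turn":[0,0,0]},{"translation":[0,0,0],"turn":[0,0,0]},{"translation":[0,0,0],"turn":[0,0,0]},{"translation":[0,0,-15],"turn":[0,0,0]},{"translation":[0,0,-40],"turn":[0,0,0]},{"translation":[0,0,-75],"turn":[0,0,0]},{"translation":[0,0,-105],"turn":[0,0,0]},{"translation":[0,0,-105],"turn":[0,0,0]},{"translation":[0,0,-105],"turn":[0,0,0]}], claw=-0.1)

```text
clock: 45.5
position: [0.6163, -0.2172, 0.1233]
ee_rot: [-3.115, 0.406, -0.005]
force: [-1.0, 0.8, -0.6]
width: 0.551
```

Run:
```python
from fit import *
s=arm.observe(); print(s["position"]+[0,0,OFF],yaw(s),s["width"]*92)
W,im=look("w20",crop=(200,110,440,300),scale=3,queries=["key_mid","key_slot"])
r=np.c_[poly([(-.014,-.005),(.014,-.005),(.014,.005),(-.014,.005)]),np.zeros(100)]
for z in(.067,.075): print("key",fit(im,W,np.ones(im.shape[:2],bool),r,z,(.6148,-.2162,-1.8),(.01,.01,.5)))
plan([.5,.0,.2],None)
T=arm.camera_info("top"); arm.get_image("top")
for c in("top","side"):
  if c=="side": arm.get_image("side")
  print(c,[(round(d["confidence"],2),np.round(d["at"],1),hit(arm.camera_info(c),d["at"],.056).round(4)) for d in arm.landmark_of(c,"pedal_pad")])
```

```text
[ 0.616278   -0.21720414  0.15453583] -0.25914846001480457 50.69504467929734
key_mid [(0.6, array([315., 237.]), array([ 0.6113, -0.2222]))]
key_slot [(0.85, array([317., 228.]), array([ 0.615 , -0.2147]))]
key (array([ 0.6145, -0.2182, -1.7142]), np.float64(-102.94475555419922))
key (array([ 0.6152, -0.2153, -1.7188]), np.float64(-103.01089477539062))
translation [-165.7 -180.2  -48.2] turn [-0.001  0.003 -0.   ] yaw -0.259 -> -0.259 j7 -0.03 t 45.65
top [(0.98, array([145. , 233.2]), array([0.5784, 0.5053, 0.056 ])), (0.89, array([204.5, 254.6]), array([0.5239, 0.3509, 0.056 ]))]
side [(0.83, array([285.7, 195.2]), array([0.5264, 0.3485, 0.056 ])), (0.65, array([297.3, 173.9]), array([0.5779, 0.4613, 0.056 ]))]
```

The key is in and turned: its bow angle went from −0.60 to −1.72, and it reached a hard stop. Now the pedal, with the fingers shut.

>>> jog_arm(commands=[{"translation":[-16,-36,0],"turn":[0,0,-0.02]},{"translation":[-32,-72,0],"turn":[0,0,-0.04]},{"translation":[-48,-108,0],"turn":[0,0,-0.06]},{"translation":[-64,-144,0],"turn":[0,0,-0.08]},{"translation":[-80,-180,0],"turn":[0,0,-0.1]},{"translation":[-96,-216,0],"turn":[0,0,-0.12]},{"translation":[-112,-252,0],"turn":[0,0,-0.14]},{"translation":[-128,-288,0],"turn":[0,0,-0.16]},{"translation":[-144,-324,0],"turn":[0,0,-0.18]},{"translation":[-160,-360,0],"turn":[0,0,-0.2]},{"translation":[-176,-396,0],"turn":[0,0,-0.22]},{"translation":[-192,-432,0],"turn":[0,0,-0.24]}], claw=1)

```text
clock: 46.85
position: [0.5391, 0.2516, 0.1214]
ee_rot: [-3.141, 0.029, 0.002]
force: [0.6, 0.1, -0.0]
width: 0.003
```

Run:
```python
from fit import *
s=arm.observe(); print(s["position"]+[0,0,OFF],yaw(s))
plan([.525,.35,.12],0)
```

```text
[0.53912667 0.2516329  0.15259433] -0.018228513046380415
translation [-15.9 -98.1  32.7] turn [-0.001  0.001 -0.018] yaw -0.018 -> 0.0 j7 -0.65 t 46.85
```

>>> jog_arm(commands=[{"translation":[-12,-20,0],"turn":[0,0,0]},{"translation":[-12,-40,0],"turn":[0,0,0]},{"translation":[-12,-40,0],"turn":[0,0,0]},{"translation":[-12,-40,0],"turn":[0,0,0]}])

```text
clock: 47.18
position: [0.528, 0.2913, 0.1212]
ee_rot: [-3.141, 0.026, 0.003]
force: [0.5, -1.3, 1.1]
width: 0.007
```

Run:
```python
from fit import *
s=arm.observe(); print(s["position"]+[0,0,OFF],yaw(s))
W,im=look("w21",queries=["pedal_pad"])
plan([.525,.35,.09],0)
cv2.imwrite("pics/w21.png",cv2.resize(im[:330,120:560],None,fx=1.8,fy=1.8))
```

```text
[0.52798545 0.29134666 0.15244594] -0.01662337118633454
pedal_pad [(0.78, array([312., 156.]), array([0.5234, 0.3511]))]
translation [ -5.  -61.1  62.5] turn [ 0.     0.001 -0.02 ] yaw -0.02 -> 0.0 j7 -0.71 t 47.28
```

View pics/w21.png

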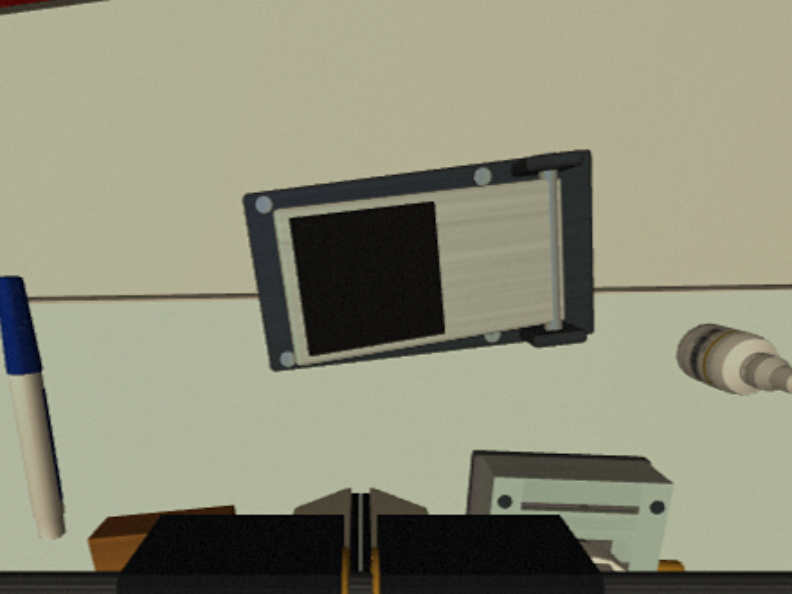

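The larger pedal's pad is centred at crop (368,278), with the hinge on the right. Pressing there, at (0.523, 0.351).

>>> jog_arm(commands=[{"translation":[-4,-30,0],"turn":[0,0,0]},{"translation":[-7,-62,20],"turn":[0,0,0]},{"translation":[-7,-62,50],"turn":[0,0,0]},{"translation":[-7,-62,77],"turn":[0,0,0]},{"translation":[-7,-62,77],"turn":[0,0,0]},{"translation":[-7,-62,77],"turn":[0,0,0]},{"translation":[-7,-62,77],"turn":[0,0,0]}])

```text
clock: 47.87
position: [0.524, 0.3516, 0.0462]
ee_rot: [-3.14, 0.033, -0.0]
force: [0.6, 0.9, 0.1]
width: 0.006
```

>>> jog_arm(commands=[{"translation":[0,0,8],"turn":[0,0,0]},{"translation":[0,0,16],"turn":[0,0,0]},{"translation":[0,0,24],"turn":[0,0,0]},{"translation":[0,0,32],"turn":[0,0,0]},{"translation":[0,0,38],"turn":[0,0,0]},{"translation":[0,0,38],"turn":[0,0,0]},{"translation":[0,0,38],"turn":[0,0,0]}])

```text
clock: 48.45
position: [0.5219, 0.3525, 0.0065]
ee_rot: [-3.141, 0.029, 0.003]
force: [-4.6, -0.3, 7.7]
width: 0.002
```

>>> jog_arm(commands=[{"translation":[0,0,3],"turn":[0,0,0]},{"translation":[0,0,6],"turn":[0,0,0]},{"translation":[0,0,7.5],"turn":[0,0,0]},{"translation":[0,0,7.5],"turn":[0,0,0]}])

```text
clock: 48.78
position: [0.5214, 0.3526, -0.0003]
ee_rot: [-3.141, 0.029, 0.004]
force: [-5.7, -2.0, 11.7]
width: 0.005
```

>>> jog_arm(commands=[{"translation":[0,0,1],"turn":[0,0,0]},{"translation":[0,0,2],"turn":[0,0,0]},{"translation":[0,0,2],"turn":[0,0,0]}])

```text
clock: 49.03
position: [0.5215, 0.3527, -0.0009]
ee_rot: [-3.141, 0.029, 0.003]
force: [-10.8, -5.2, 27.2]
width: 0.004
```

Stop reached: force rose from 11.7 to 27 N in under 1 mm. Hold briefly, then let it up.

>>> jog_arm(commands=[{"translation":[0,0,0],"turn":[0,0,0]},{"translation":[0,0,0],"turn":[0,0,0]},{"translation":[0,0,0],"turn":[0,0,0]},{"translation":[0,0,-10],"turn":[0,0,0]},{"translation":[0,0,-20],"turn":[0,0,0]},{"translation":[0,0,-30],"turn":[0,0,0]},{"translation":[0,0,-60],"turn":[0,0,0]},{"translation":[0,0,-100],"turn":[0,0,0]},{"translation":[0,0,-140],"turn":[0,0,0]},{"translation":[0,0,-140],"turn":[0,0,0]},{"translation":[0,0,-140],"turn":[0,0,0]}])

```text
clock: 49.95
position: [0.5239, 0.3533, 0.14]
ee_rot: [-3.138, 0.03, -0.004]
force: [0.4, 1.5, -0.8]
width: 0.002
```

Run:
```python
from fit import *
s=arm.observe(); print(s["position"]+[0,0,OFF],s["force"])
W,im=look("w22",queries=["cartridge1_mid"])
plan([.56,-.02,.26],-.058)
```

```text
[0.52392624 0.35327909 0.17118031] [ 0.37119284  1.49690296 -0.76438565]
cartridge1_mid []
translation [ 44.7 371.  -92.3] turn [-0.     0.002  0.039] yaw -0.019 -> -0.058 j7 -0.8 t 50.05
```

>>> jog_arm(commands=[{"translation":[5,35,-20],"turn":[0,0,0]},{"translation":[10,70,-40],"turn":[0,0,0]},{"translation":[15,105,-60],"turn":[0,0,0]},{"translation":[20,140,-80],"turn":[0,0,0]},{"translation":[25,175,-92],"turn":[0,0,0]},{"translation":[30,210,-92],"turn":[0,0,0]},{"translation":[35,245,-92],"turn":[0,0,0]},{"translation":[40,280,-92],"turn":[0,0,0]},{"translation":[45,310,-92],"turn":[0,0,0.039]},{"translation":[45,310,-92],"turn":[0,0,0.039]},{"translation":[45,310,-92],"turn":[0,0,0.039]},{"translation":[45,310,-92],"turn":[0,0,0.039]}])

```text
clock: 51.05
position: [0.5612, 0.042, 0.2276]
ee_rot: [-3.139, 0.09, 0.006]
force: [1.0, 1.4, 0.9]
width: 0.004
```

Run:
```python
from fit import *
s=arm.observe(); print(s["position"]+[0,0,OFF],s["force"])
W,im=look("w23")
M=np.ones(im.shape[:2],bool); M[283:]=False
print("manifold",fit(im,W,M,model(),.04,(.6248,.1301,-.058),(.008,.008,.05)))
m=cart()[:180]
for n,g in(("c1",(.6202,.0502)),("c2",(.6248,.130)),("c3",(.6294,.210))):
  print(n,[(z,*fit(im,W,M,m,z,(*g,1.513),(.01,.01,.4))) for z in(.018,.022,.026,.030,.034,.038)])
T=arm.get_image("top"); C=arm.camera_info("top"); T0=cv2.imread("pics/top0.png")
sl=np.c_[poly([(-.014,-.005),(.014,-.005),(.014,.005),(-.014,.005)]),np.zeros(100)]
print("key top cam",fit(T,C,np.ones(T.shape[:2],bool),sl,.072,(.6148,-.2162,-1.75),(.008,.008,.4)))
d=cv2.absdiff(T,T0).max(2)
for n,(u,v) in dict(jar=(334,155),bottle=(223,188),tape=(487,308),marker=(232,318),tweez=(398,318),white=(302,139),pedal=(206,243)).items(): print(n,d[v-14:v+14,u-25:u+25].max(),d[v-14:v+14,u-25:u+25].mean().round(1))
```

```text
[0.56118313 0.04204106 0.25883243] [0.97457619 1.37549423 0.88467764]
manifold (array([ 0.6251,  0.1303, -0.0554]), np.float64(-91.58769989013672))
c1 [(0.018, array([0.6218, 0.0495, 1.5084]), np.float64(-98.13517761230469)), (0.022, array([0.6219, 0.0501, 1.455 ]), np.float64(-98.02127075195312)), (0.026, array([0.6212, 0.0507, 1.4552]), np.float64(-96.86627960205078)), (0.03, array([0.6206, 0.0512, 1.4595]), np.float64(-95.12635803222656)), (0.034, array([0.6199, 0.0519, 1.4612]), np.float64(-92.95022583007812)), (0.038, array([0.6204, 0.0531, 1.5313]), np.float64(-89.92544555664062))]
c2 [(0.018, array([0.6263, 0.1315, 1.5984]), np.float64(-97.16091918945312)), (0.022, array([0.6255, 0.1313, 1.6068]), np.float64(-92.80384063720703)), (0.026, array([0.6248, 0.131 , 1.6061]), np.float64(-87.46297454833984)), (0.03, array([0.6239, 0.1301, 1.6341]), np.float64(-84.44987487792969)), (0.034, array([0.6232, 0.1298, 1.6387]), np.float64(-81.48201751708984)), (0.038, array([0.6223, 0.1294, 1.6239]), np.float64(-77.91976165771484))]
c3 [(0.018, array([0.6312, 0.2142, 1.6101]), np.float64(-71.77754974365234)), (0.022, array([0.631 , 0.2134, 1.5021]), np.float64(-71.01045227050781)), (0.026, array([0.6302, 0.2123, 1.5044]), np.float64(-69.95124053955078)), (0.03, array([0.6294, 0.2114, 1.5027]), np.float64(-67.92105102539062)), (0.034, array([0.6286, 0.2104, 1.5101]), np.float64(-65.04370880126953)), (0.038, array([0.6277, 0.2051, 1.5218]), np.float64(-63.92304229736328))]
key top cam (array([ 0.6123, -0.2125, -1.5797]), np.float64(-116.47297668457031))
jar 17 11.3
bottle 19 12.7
tape 18 12.1
marker 19 12.4
tweez 92 26.0
white 18 12.3
pedal 18 10.0
```

```bash
python3 -c "
from cell import arm
s=arm.observe(); print(s['clock'],s['dq'].round(3),s['force'].round(1)); print(arm.sign_off())"
```

```text
51.15 [-0.006 -0.006 -0.    -0.005  0.003  0.001  0.002] [0.  0.1 0.4]
the job is handed in; nothing more can be done
None
```

I fitted all three cartridges in the manifold, turned the key to on and pressed the pedal. I handed the job in at 51 s of the 210 s limit; no verdict was reported.

- **First grasp:** the first try at cartridge 1 closed on air, because the real fingertips sit 31 mm behind the reported tool point. I measured that by touching the counter (up to 51 N on the wrist), corrected for it, and every later grasp held.
- **Cartridges:** each took about 7 N of spring force when pushed in and turned the full quarter turn. The last picture fits put them within about 2 mm of the port axes and 0.13 rad of the lock direction at the locked height. The fits could not measure height well: they favour values 6–10 mm too low, also for a cartridge standing on the counter, so locking rests on the push-and-turn readings as well.
- **Key:** it is fully seated and was turned until the torque rose sharply at the stop. From close up its bow had turned about 1.12 rad. The slot started roughly 0.2 rad past the off mark, so that agrees with the switch being at its stop. The coarse top camera instead suggested about 0.98 rad of turn; I took that as noise.
- **Pedal:** the force jumped from 12 to 27 N at the stop, I held it there, and it came back up. The top picture shows it as it was at the start.
- **Other things on the counter:** the jar, bottle, tape and marker look unchanged. The top picture differed at the tweezers, probably because the arm was over them. I did not confirm this, but the fingers never came closer than about 3 cm to them by my estimate.

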